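Load a dermatome: blade over the drive pin, bail closed

TASK

Load the practice dermatome: take the blade by its blue fin from the green tray and lay it in the head with the notch over the drive pin, flat on the bed and its back edge right up against the shoulder. Then swing the retaining bail fully shut over it and let go. Go gently: feel for the pin and never force the blade or the bail, and leave the other things where they are.

Things in the scene. Friction and masses are not known exactly. Their poses are not given: they have to be found in the camera images.
- dermatome: Dermatome lying face up, fixed in a grey bench cradle: aluminium head 156 mm wide (along y) and 56 mm deep (along x), white motor handle Ø37 mm running out along +x to 223 mm, top at 42 mm. Origin on the table below the middle of the blade bed; z up.
- blade_seat (a point): Middle of the flat blade bed, on its surface, 34 mm above the table; x points to the handle, y along the head, z up. Bed: x = -14.5 to +15.5 mm, 144 mm wide, 5 mm high cheeks at both ends (y = +-72 mm). At x = +15.5 mm a straight shoulder, 4 mm high, runs along y. A seated blade has its back edge against the shoulder: its underside centre is at x = +0.5, z = 0 mm and at the pin's y.
- drive_slot (a point): Middle of the pin's slot in the bed, 9 mm to +x of the seat. The upright brass drive pin, 6 mm thick, its flat top 7 mm above the bed, stands in it, stopped anywhere from -9 to +9 mm along y: not measured, so look or feel for it. Its gearing holds it: it cannot be pushed along. A blade whose notch is not over it lies on its top, 7 mm above the bed.
- blade_fin (a point): Centre of the grip fin of the loose blade, which lies flat in the tray, fin up (about 60 g). Blade: steel plate 30 mm (x) by 110 mm (y) by 4 mm; cutting edge at -x, back edge at +x; its underside centre is 5.5 mm to +x of this point and 14 mm below. Blue fin: 17 mm along x, 10 mm thick along y (grip across this), from 4 to 24 mm above the underside. Axes as the seat's when seated.
- blade_notch (a point): Middle of the blade's notch, at the underside of the plate, 9 mm to +x of the underside centre. The notch is 7.8 mm wide along y, cut right through, 12 mm long, open at the back edge; it reaches from 3 to 15 mm to +x of the blade's centre.
- bail (a joint): Retaining bail hinged on the head: 0 = shut (stop), grows as it opens; starts at 1.8 to 2.2 rad, leaning back to the handle. Stiff hinge (0.06 N m), stays where left, no latch. Axis along the seat's y at x = +24, z = +7 mm of the seat. Two arms 8 x 5 mm, at y = +-42 mm, come down 0.5 mm above the ends of a seated blade; it cannot shut over a blade that rides on the pin.
- bail_bar (a point): Middle of the bail's cross bar, on its axis: 10 mm in diameter, 92 mm long along y, blue sleeve in the middle, 52 mm from the hinge axis. When closed it is 28 mm in front (-x) of the seat's middle and 7 mm above the bed.
- tray: Green plastic instrument tray, fixed: 170 mm by 250 mm (y), 16 mm high, floor 3 mm thick. Origin under its centre. The blade lies in its half towards the robot.
- forceps: Loose forceps, 128 mm long, 8 mm high, lying in the tray behind the blade; leave alone. Origin under its middle.
- dish: Loose steel bowl, 110 mm across, 45 mm high; leave alone. Origin under its centre.
- spray: Loose white bottle with a blue cap, 54 mm across, 140 mm high; leave alone. Origin under its centre.
- tape_roll: Loose white roll of tape, 68 mm across, 22 mm high; leave alone. Origin under its centre.
- blade_case: Loose blue plastic case, 55 x 120 x 18 mm; leave alone. Origin under its centre.
- driver: Loose yellow screwdriver, 160 mm long; leave alone. Origin under it, on its length.
Not all that is in view belongs to the job. Of the things shaped like the part that bears blade_fin, the bare steel one is meant.

How it is judged (in metres and radians):
On the way:
1. the blade lies flat on the bed, notch over the pin, back edge against the shoulder, with the bail still open (z of blade_notch in the frame of blade_seat between -0.002 and 0.0015 m and x of blade_notch in the frame of blade_seat between 0.0075 and 0.012 m and y of blade_notch in the frame of blade_seat between -0.012 and 0.012 m and angle between the y axis of blade_fin and the y axis of blade_seat, either way round below 0.05 rad and angle between blade_fin's own z axis and vertical below 0.05 rad and value of joint bail above 0.8 rad), for 0.2 s.
At the end, for the whole second after the job is handed in: The blade lies flat on the bed (underside within 1.5 mm of it, tilt under 0.05 rad) with its notch over the pin, its back edge within 2 mm of the shoulder and parallel to it within 0.05 rad, at rest; the bail is shut over it (under 0.07 rad) (z of blade_notch in the frame of blade_seat between -0.002 and 0.0015 m and x of blade_notch in the frame of blade_seat between 0.0075 and 0.012 m and y of blade_notch in the frame of blade_seat between -0.012 and 0.012 m and angle between the y axis of blade_fin and the y axis of blade_seat, either way round below 0.05 rad and angle between blade_fin's own z axis and vertical below 0.05 rad and value of joint bail below 0.07 rad and linear speed of blade below 0.01 m/s); the robot touches nothing.
It fails at once if the blade is forced against the dermatome or its bail with more than 30 N (contact force between blade and dermatome above 30 N).
It fails at once if the robot pushes on the dermatome or its bail with more than 30 N (contact force between any of the fingers, the arm and dermatome above 30 N).
It fails at once if another thing on the table is moved by more than 20 mm (distance of any of forceps, dish, spray, tape_roll, blade_case, driver from where it was at the start of the episode above 0.02 m).
It also fails if it takes over 72 s, if anything falls off the work surface, if the arm or the gripper's body presses on something with over 40 N, if the wrist force passes 120 N, or if a joint passes its speed limit or range.

ROBOT

A 6-joint arm with a two-finger parallel gripper is mounted at the origin on the work surface. World frame = base frame: x ahead of the robot, y to its left, z up, the work surface at z = 0. Lengths are in m, angles in degrees, forces in N, time in s.
With the tool pointing down it reaches from about 0.375 to 0.9 m from the base axis. Payload 3.1 kg.
Tool frame: the origin (TCP) lies on the centre line of the jaws, within the pads' length; the fingertips stand 22 mm ahead of it and the grasp point (between the pads) lies 3 mm ahead of it; y points along the fingers, z is the direction in which the jaws open and shut, and the axes are right-handed (so a half turn about y gives the same grasp; the last joint's range is limited). The gripper opens to 87 mm and grips with 3 to 60 N. Pads are 19 mm wide; open, the fingers measure 117 mm over their backs; the gripper's body (75 mm by 190 mm) begins 51 mm behind the grasp point.
Start: joints at [53.887, 30.224, 82.088, -0, 67.689, -10.227], TCP at [0.273, 0.562, 0.245] pointing down, gripper open.
Joint ranges: [-176.69, 176.69], [-43.24, 126.21], [12.49, 139.97], [-82, 262], [0, 151.66], [-163.58, 163.58]. Speed limits (degrees/s): [159.86, 159.86, 180, 180, 180, 180].

INTERFACE

Orientations are given as a 3x3 rotation matrix whose columns are the frame's x, y, z axes.
In Python, from rig import bot gives the robot as it stands.
- The arm moves only by the tool jog_arm, never from a script. Its argument "motion" is one flat list of numbers, 6 for each row, row after row: the shift along the tool's x, y, z in mm, then the turn, a rotation vector about the tool's x, y, z in degrees. A call has 1 to 20 rows; each row is the pose to reach, as a shift and turn from the pose commanded when the call began, along the tool's axes at that moment; what a row does not reach only later rows make up. A row lasts 1/8 s, in which the tool goes at most 62.5 mm and 10.7 degrees, less where a joint would pass 70% of its speed; a pose out of reach is approached as far as the arm can. A call with a gripper value outside its range is refused whole. "gripper" is the opening, from 0 (shut) to 1 (fully open), set as the call begins (left out, the last holds). The fingers move at their own pace and stop on an object; the grip force is fixed at half the most. Time passes only in rows, so rows that repeat a pose let the fingers close. It gives the time, the measured TCP pose, the force and the opening at its end, in the units of the state.
- bot.read_state(): the state, without advancing time (a new reading comes with each control period).
- bot.capture(name): name is "scene" or "side" or "wrist"; returns (picture, depth): 384x512x3 uint8, red, green, blue; 384x512 float32, m along the optical axis (not along the pixel's ray), 0 where there is no reading.
- bot.get_calibration(name): a dict with "mtx" (3x3 intrinsics, pixels), "pose" (4x4, takes a point from camera to world coordinates); the wrist camera has in their place "hand_eye" (4x4, takes a point from camera to tool coordinates, whose origin is the TCP and whose axes are the tool frame's). Camera axes: x right, y up, looking along -z (the intrinsics and any distortion apply to the point x, -y, -z); pixel columns grow to the right and rows downward; lengths in m; the calibration is good to about 2 mm. A picture is of the moment at which its call begins: read the wrist's pose just before it. get_calibration takes no time and is no camera call.
- bot.hand_in(): hands the job in, once; it reports no verdict.
The state is a dict: "time_s": time; "joint_positions": joint angles; "qvel": joint speeds; "tau": joint torques, N m; "position": TCP position; "tcp_rot": TCP orientation; "force": force on the tool from outside, world axes, zero at the start; "moment": the same for the moment, N m; "opening": opening from 0.0 (shut) to 1.0 (fully open).
Only numpy, scipy, OpenCV 4.12 (cv2) and the standard library are available. Lean on these libraries where they do the work, as an engineer would, in place of code of your own. Each camera call takes 0.05 s, during which the arm holds its last target.

## Working session

There is one attempt and no reset: what is moved stays moved. The work goes in short steps, Python scripts to look and compute and a tool call to move; the robot and the scene stay as the last step left them, time stands still between calls to the robot, and variables do not carry over. Pictures are saved under pics/ and viewed, and the job is handed in when it is done.

Besides the shell and the picture viewer there is one more tool, called by a JSON object that holds its "name" and its "arguments", one argument or row to a line. jog_arm: Moves the arm, as the interface text tells. Its arguments: {"type":"object","properties":{"motion":{"type":"array","items":{"type":"number"}},"gripper":{"type":"number"}},"required":["motion"]}

```bash
mkdir -p pics; ls
cat > h.py <<'E'
import numpy as np,cv2
from rig import bot
def cap(n,name):
    s=bot.read_state(); p,d=bot.capture(n); c=bot.get_calibration(n)
    K=np.array(c['mtx']); 
    if 'pose' in c: T=np.array(c['pose'])
    else:
        B=np.eye(4);B[:3,:3]=np.array(s['tcp_rot']);B[:3,3]=s['position'];T=B@np.array(c['hand_eye'])
    np.savez('pics/'+name+'.npz',p=p,d=d,K=K,T=T,dist=np.array(c.get('dist',[0])))
    cv2.imwrite('pics/'+name+'.png',p[:,:,::-1]);return p,d,K,T
def load(name):
    z=np.load('pics/'+name+'.npz');return z['p'],z['d'],z['K'],z['T']
def ray(K,T,u,v):
    q=np.linalg.inv(K)@[u,v,1];d=T[:3,:3]@[q[0],-q[1],-q[2]] if False else T[:3,:3]@np.array([q[0],-q[1],-1]);return T[:3,3],d
def onz(K,T,u,v,z):
    o,d=ray(K,T,u,v);return o+d*(z-o[2])/d[2]
def pt(K,T,d,u,v):
    o,r=ray(K,T,u,v);return o+r*d[int(round(v)),int(round(u))]
def proj(K,T,P):
    c=np.linalg.inv(T)@np.append(P,1);q=K@[c[0],-c[1],-c[2]];return q[:2]/q[2]
def tri(a,b):
    # a,b: (K,T,u,v)
    o1,d1=ray(*a);o2,d2=ray(*b);A=np.stack([d1,-d2],1);t=np.linalg.lstsq(A,o2-o1,rcond=None)[0]
    p,q=o1+d1*t[0],o2+d2*t[1];return (p+q)/2,np.linalg.norm(p-q)
E
python3 - <<'E'
from h import *
s=bot.read_state();print(s)
for n in('scene','side','wrist'):
    p,d,K,T=cap(n,n+'0');print(n,K,T.round(3),bot.get_calibration(n).keys())
print(bot.get_calibration('wrist'))
E
```

```text
pics
{'time_s': 0.0, 'joint_positions': array([ 5.38868039e+01,  3.02790256e+01,  8.21581339e+01, -3.41566440e-03,
        6.76878774e+01, -1.02259382e+01]), 'qvel': array([-0.0323354 , -0.01471544, -0.10108243, -0.07051394,  0.04390063,
        0.02543662]), 'tau': array([-1.60091059e-05, -4.40025187e+01, -1.76596588e+01,  6.34339848e-02,
        5.80392906e-02, -1.50020733e-04]), 'position': array([0.27243206, 0.56172313, 0.24356124]), 'tcp_rot': array([[ 8.99664598e-01, -1.24165739e-03,  4.36579969e-01],
       [-4.36581607e-01, -1.79548836e-03,  8.99662868e-01],
       [-3.33198798e-04, -9.99997617e-01, -2.15742210e-03]]), 'force': array([0.91813767, 0.84744249, 0.43018702]), 'moment': array([ 0.00610195, -0.00322116, -0.02251661]), 'opening': 1.0023828558247112}
scene [[350.86612608   0.         253.11227005]
 [  0.         350.86612608 190.88056046]
 [  0.           0.           1.        ]] [[ 0.73  -0.531  0.43   1.121]
 [ 0.684  0.573 -0.452 -0.57 ]
 [-0.007  0.624  0.782  1.105]
 [ 0.     0.     0.     1.   ]] dict_keys(['mtx', 'pose'])
side [[355.89555053   0.         258.
[... 352 characters left out ...]
  0.           1.        ]] [[ 0.437 -0.86  -0.263  0.199]
 [ 0.9    0.417  0.129  0.597]
 [-0.001 -0.293  0.956  0.383]
 [ 0.     0.     0.     1.   ]] dict_keys(['mtx', 'hand_eye'])
{'mtx': array([[265.00278319,   0.        , 253.59242429],
       [  0.        , 265.00278319, 192.55737857],
       [  0.        ,   0.        ,   1.        ]]), 'hand_eye': array([[ 3.07198502e-04, -9.56156391e-01, -2.92856383e-01,
        -8.11248757e-02],
       [-4.13586680e-04,  2.92856251e-01, -9.56156392e-01,
        -1.39639076e-01],
       [ 9.99999867e-01,  4.14851311e-04, -3.05488546e-04,
        -5.11833679e-04],
       [ 0.00000000e+00,  0.00000000e+00,  0.00000000e+00,
         1.00000000e+00]])}
```

View pics/scene0.png

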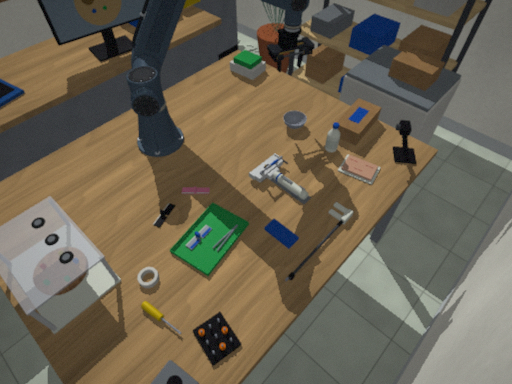

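View pics/side0.png

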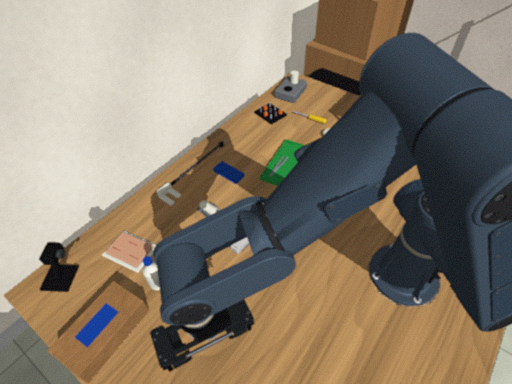

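View pics/wrist0.png

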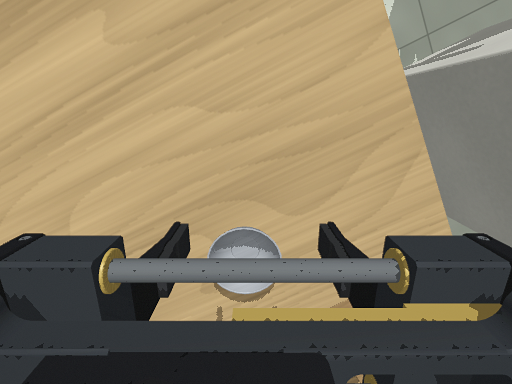

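Run:
```python
from h import *
p,d,K,T=load('scene0')
cv2.imwrite('pics/crop1.png',cv2.resize(p[140:290,140:320,::-1],None,fx=4.4,fy=4,interpolation=cv2.INTER_CUBIC)[:600,:800])
for n,u,v in [('fin',200,237),('black',164,215),('pink',195,190),('head',268,167),('handle',305,197),('bowl',294,118),('spray',333,138),('tape',148,278),('case',281,233),('forceps',226,237),('tl',213,206),('tr',247,230),('bl',172,250),('b',208,273)]:
    print(n,pt(K,T,d,u,v).round(3))
```

```text
fin [ 0.519 -0.221  0.003]
black [ 0.351 -0.253  0.011]
pink [ 0.353 -0.098  0.023]
head [0.523 0.143 0.09 ]
handle [0.693 0.171 0.021]
bowl [0.357 0.521 0.01 ]
spray [0.609 0.461 0.081]
tape [ 0.51  -0.447  0.001]
case [ 0.729 -0.015  0.017]
forceps [ 0.589 -0.157  0.003]
tl [ 0.451 -0.094  0.002]
tr [ 0.622 -0.082 -0.001]
bl [ 0.49  -0.326  0.008]
b [ 0.651 -0.3    0.015]
```

View pics/crop1.png

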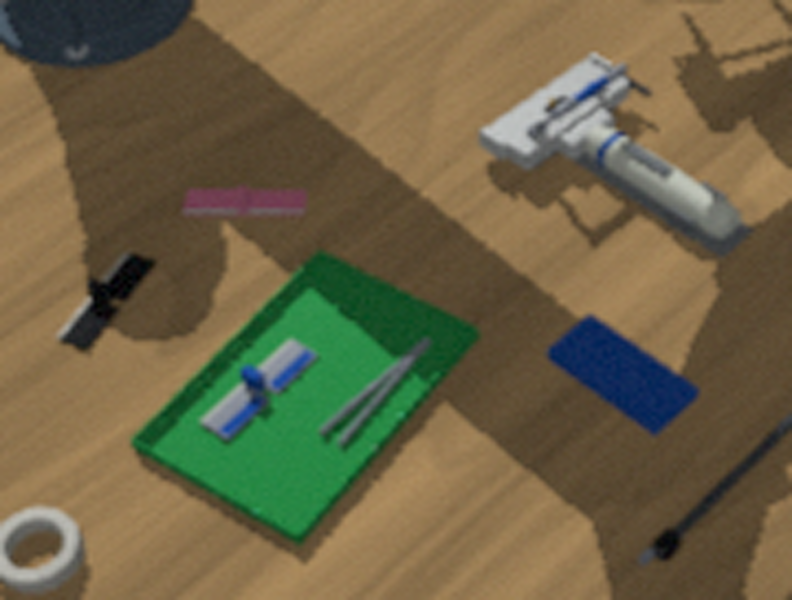

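Three blade-shaped things in the scene image: a black one at (164,215), a pink one at (195,190), and a bare steel plate with a blue fin in the green tray at (200,237). The steel one in the tray fits the description, and the crop confirms it. The dermatome is at about (270,168), with its bail leaning back. I'll look at the dermatome first with the wrist camera.

{"name": "jog_arm", "arguments": {
  "motion": [355,0,-295,0,-36,0,355,0,-295,0,-36,0,355,0,-295,0,-36,0,355,0,-295,0,-36,0,355,0,-295,0,-36,0,355,0,-295,0,-36,0,355,0,-295,0,-36,0,355,0,-295,0,-36,0,355,0,-295,0,-36,0,355,0,-295,0,-36,0]
}}

```text
time_s: 1.4
position: [0.4628, 0.1423, 0.2443]
tcp_rot: [[0.985, -0.001, -0.175], [0.175, 0.0, 0.985], [-0.001, -1.0, 0.001]]
force: [-0.0, 0.7, -0.1]
opening: 0.999
```

Run:
```python
from h import *
s=bot.read_state();print(s['time_s'],s['position'],s['tcp_rot'],s['joint_positions'])
cap('wrist','wrist1'); cap('side','side1')
```

```text
1.4 [0.46277824 0.1422609  0.24432655] [[ 9.84512171e-01 -1.17868146e-03 -1.75312281e-01]
 [ 1.75312871e-01  4.16733810e-04  9.84512683e-01]
 [-1.08736829e-03 -9.99999219e-01  6.16917539e-04]] [ 3.81676865e+00  1.94643361e+01  1.01797721e+02  3.31068770e-02
  5.88037416e+01 -9.62972486e+01]
```

View pics/wrist1.png

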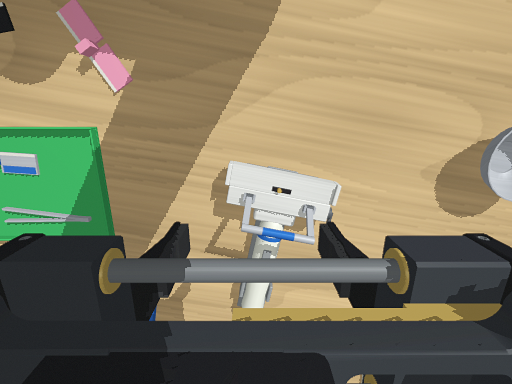

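View pics/side1.png

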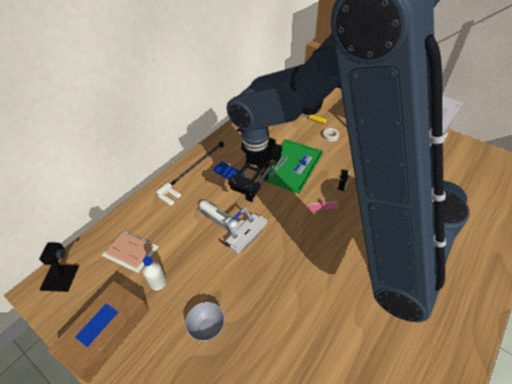

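Run:
```python
from h import *
p,d,K,T=load('wrist1')
cv2.imwrite('pics/crop2.png',cv2.resize(p[150:250,215:348,::-1],None,fx=6,fy=6,interpolation=cv2.INTER_CUBIC))
```

```text
(no output)
```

View pics/crop2.png

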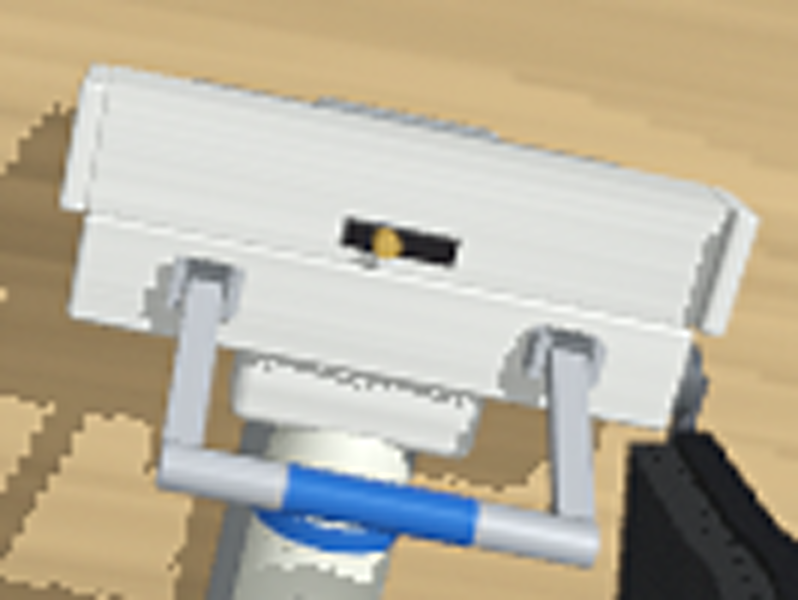

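The wrist view shows the open head. The brass pin is at about (279.5,190.5), in a black slot spanning about (272..292, 189..192). The bail bar is at about (278,235) and the shoulder line at about (229,186)–(331,206). I'll compute a coarse pose.

Run:
```python
from h import *
p,d,K,T=load('wrist1')
c=lambda x,y:(215+(x+.5)/6-.5,150+(y+.5)/6-.5)
P={}
for n,x,y,z in [('shL',85,213,.038),('shR',692,332,.038),('pin',387,243,.041),('slotL',345,232,.034),('slotR',458,250,.034),('barL',165,468,.09),('barR',590,545,.09),('edgeL',100,67,.039),('edgeR',718,186,.039)]:
    u,v=c(x,y);P[n]=onz(K,T,u,v,z);print(n,P[n].round(4),'depth',pt(K,T,d,u,v).round(4))
v=P['shR']-P['shL'];print(np.degrees(np.arctan2(-v[0],v[1])),np.linalg.norm(v))
v=P['edgeR']-P['edgeL'];print(np.degrees(np.arctan2(-v[0],v[1])),np.linalg.norm(v))
# blade parts in the scene view
```

```text
shL [0.4823 0.1116 0.038 ] depth [0.4832 0.1115 0.0349]
shR [0.486  0.2538 0.038 ] depth [ 0.4975  0.2678 -0.0005]
pin [0.4765 0.1797 0.041 ] depth [0.4768 0.1798 0.0401]
slotL [0.4775 0.1707 0.034 ] depth [0.4774 0.1707 0.0344]
slotR [0.4772 0.1971 0.034 ] depth [0.4772 0.1972 0.0339]
barL [0.5173 0.1378 0.09  ] depth [0.5176 0.1378 0.0893]
barR [0.519  0.2263 0.09  ] depth [0.5194 0.2265 0.0892]
edgeL [0.4487 0.11   0.039 ] depth [0.4521 0.1091 0.0211]
edgeR [0.4511 0.2502 0.039 ] depth [0.4556 0.2584 0.0159]
-1.4806082612006166 0.1422443117484626
-0.9694374418936046 0.14027299274656582
```

{"name": "jog_arm", "arguments": {
  "motion": [19,50,39,0,6,0,19,99,39,0,11.3,0,19,99,39,0,11.3,0,19,99,39,0,11.3,0]
}}

```text
time_s: 2.0
position: [0.4756, 0.1843, 0.1467]
tcp_rot: [[1.0, 0.001, 0.018], [-0.018, 0.0, 1.0], [0.001, -1.0, 0.0]]
force: [0.1, 0.4, 0.2]
opening: 1.003
```

Run:
```python
from h import *
s=bot.read_state();print(s['time_s'],s['position'],s['tcp_rot'],s['qvel'])
p,d,K,T=cap('wrist','wrist2')
cv2.imwrite('pics/wrist2b.png',cv2.resize(p[100:300,130:390,::-1],None,fx=3,fy=3,interpolation=cv2.INTER_CUBIC))
```

```text
2.0 [0.47558126 0.18426713 0.14666291] [[ 9.99834618e-01  1.25748560e-03  1.81426488e-02]
 [-1.81428465e-02  1.45978763e-04  9.99835394e-01]
 [ 1.25463017e-03 -9.99999199e-01  1.68768989e-04]] [-0.69862856 -1.84365277 -0.87262847 -0.02741401 -0.31305829  0.30369872]
```

View pics/wrist2b.png

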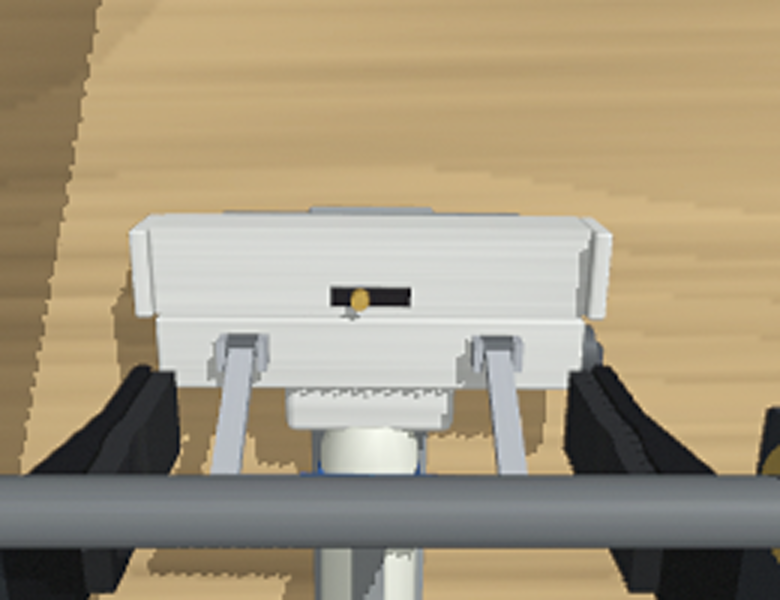

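The head now lies level in the picture. The pin is at about (250,200), the slot at (240–267,198), and the shoulder line at row ~206. Next I'll measure the mask centroids.

Run:
```python
from h import *
s=bot.read_state();print(s['position'],s['qvel'].round(2))
p,d,K,T=cap('wrist','wrist3')
cv2.imwrite('pics/wrist3b.png',cv2.resize(p[160:240,170:340,::-1],None,fx=4.7,fy=4.7,interpolation=cv2.INTER_NEAREST))
hsv=cv2.cvtColor(p,cv2.COLOR_RGB2HSV)
r=np.zeros(p.shape[:2],bool);r[190:210,235:275]=1
br=r&(hsv[...,1]>100)&(hsv[...,2]>60); dk=r&(p.max(2)<70)
for n,m,z in(('pin',br,.041),('slot',dk,.034),('slotall',dk|br,.034)):
    ys,xs=np.nonzero(m);print(n,m.sum(),xs.mean(),ys.mean(),xs.min(),xs.max(),ys.min(),ys.max(),onz(K,T,xs.mean(),ys.mean(),z).round(4),onz(K,T,(xs.min()+xs.max())/2,(ys.min()+ys.max())/2,z).round(4))
g=p.astype(int).sum(2)//3
for u in (190,200,225,285,300,318): print(u,g[198:212,u])
print(g[196:202,232:275])
print([round(pt(K,T,d,u,192)[2],4) for u in (200,220,290)],[round(pt(K,T,d,u,210)[2],4) for u in (190,230,270)],pt(K,T,d,250,199))
```

```text
[0.47624843 0.18410147 0.14735399] [-0.51 -1.02 -0.31  0.05 -0.35  0.25]
pin 40 249.675 198.025 247 253 195 201 [0.4762 0.1801 0.041 ] [0.4762 0.1804 0.041 ]
slot 119 254.65546218487395 197.4453781512605 241 266 195 200 [0.478 0.185 0.034] [0.478  0.1838 0.034 ]
slotall 159 253.40251572327045 197.59119496855345 241 266 195 201 [0.4781 0.1837 0.034 ] [0.4786 0.1838 0.034 ]
190 [216 218 213 210 211 206 211 227 211 209 211 211 212 212]
200 [216 217 212 211 211 208 208 227 212 208 210 211 213 213]
225 [216 217 213 211 214 210 204 230 214 206 210 212 212 212]
285 [213 215 215 210 212 212 203 236 225 210 214 216 217 220]
300 [212 213 215 209 210 209 204 234 228 211 215 222 178  97]
318 [209 212 215 209 209 207 204 230 230 212 214 218 217 216]
[[216 216 216 216 216 216 218 227  91  31  37  37  38  35  35  62 116 130
  138 144  94  39  36  38  38  36  37  37  37  37  38  36  36  34  22 224
  219 216 215 215 215 215 215]
 [215 215 215 216 216 216 217 227  92  32  38  40  39  39  34  76 140 152
  153 152 139  58  37  40  41  39  39  42  38  39  40  39  39  36  24 223
  218 214 214 214 214 214 
[... 177 characters left out ...]
4 214]
 [217 217 217 217 217 217 219 228  91  31  36  38  37  34  38 137 145 143
  145 147 151  60  34  38  38  38  38  36  37  37  38  37  36  34  23 225
  219 216 216 216 216 215 216]
 [213 213 213 213 213 214 215 221  90  24  24  25  26  21  11 133 141 143
  144 142 122  41  24  26  25  25  26  25  26  26  25  27  26  23  15 220
  217 215 215 215 215 215 215]
 [211 211 210 211 211 211 211 214 209 212 215 215 218 158 148 145 143 141
  138 135 180 202 205 206 206 206 206 206 206 206 197 196 196 195 191 213
  212 210 210 210 210 210 210]]
[np.float64(0.0324), np.float64(0.0335), np.float64(0.0342)] [np.float64(0.0366), np.float64(0.0376), np.float64(0.038)] [0.4773327  0.18040995 0.04063363]
```

View pics/wrist3b.png

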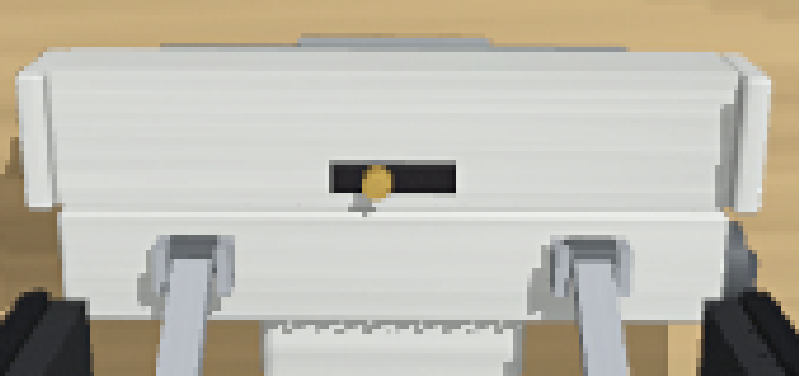

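Run:
```python
from h import *
p,d,K,T=load('wrist3')
for u in (190,300): print(onz(K,T,u,205,.038),onz(K,T,u,204,.034))
p,d,K,T=load('scene0')
a=onz(K,T,140+210/4.4,140+428/4,.007);b=onz(K,T,140+300/4.4,140+345/4,.007);print(a,b,np.degrees(np.arctan2(-(b-a)[0],(b-a)[1])))
print(onz(K,T,140+254/4.4,140+372/4,.027))
s=bot.read_state();print(s['position'])
```

```text
[0.48336022 0.12040141 0.038     ] [0.48371575 0.1194538  0.034     ]
[0.48550297 0.23006482 0.038     ] [0.48589006 0.23074868 0.034     ]
[ 0.52046448 -0.27992419  0.007     ] [ 0.50896205 -0.17135347  0.007     ] 6.047591681612066
[ 0.51387181 -0.22359609  0.027     ]
[0.47655072 0.18392717 0.14769653]
```

{"name": "jog_arm", "arguments": {
  "motion": [54,0,-408,0,-7,0,54,0,-408,0,-7,0,54,0,-408,0,-7,0,54,0,-408,0,-7,0,54,0,-408,0,-7,0,54,0,-408,0,-7,0,54,31,-408,0,-7,0,54,31,-408,0,-7,0,54,31,-408,0,-7,0,54,31,-408,0,-7,0]
}}

```text
time_s: 3.35
position: [0.5211, -0.2243, 0.116]
tcp_rot: [[0.995, 0.001, -0.103], [0.103, -0.001, 0.995], [0.001, -1.0, -0.001]]
force: [-0.3, -0.1, -0.0]
opening: 1.003
```

Run:
```python
from h import *
s=bot.read_state();print(s['time_s'],s['position'],s['tcp_rot'],s['qvel'].round(2))
p,d,K,T=cap('wrist','wrist4')
cv2.imwrite('pics/wrist4b.png',cv2.resize(p[140:270,160:345,::-1],None,fx=4.3,fy=4.3,interpolation=cv2.INTER_NEAREST))
```

```text
3.35 [ 0.52112194 -0.22428598  0.11595844] [[ 9.94679606e-01  1.30917592e-03 -1.03008580e-01]
 [ 1.03009604e-01 -7.39621449e-04  9.94680087e-01]
 [ 1.22602386e-03 -9.99998870e-01 -8.70544064e-04]] [ 0.41  0.42  0.03 -0.06 -0.18 -0.08]
```

View pics/wrist4b.png

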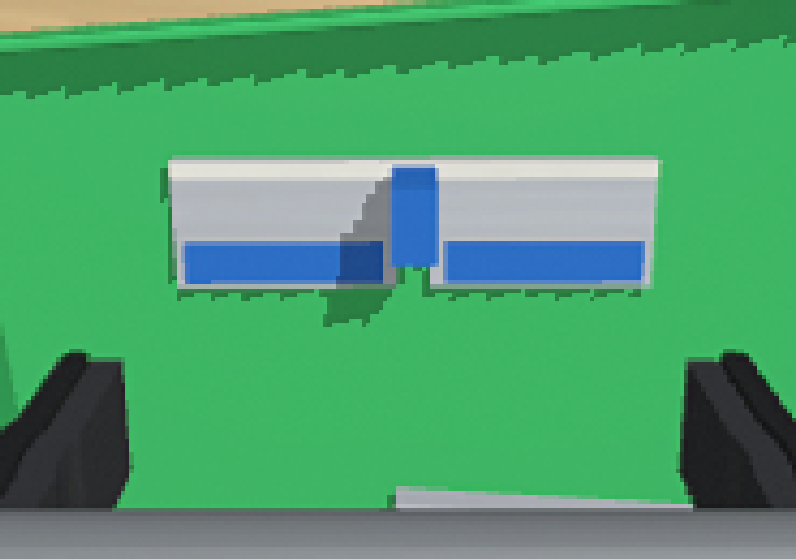

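Run:
```python
from h import *
p,d,K,T=load('wrist4')
s=p.astype(int)
for u in (205,212,230,275,290,305): print(u,[tuple(x) for x in s[203:209,u]],'|',[x[0] for x in s[174:180,u]])
print([tuple(x) for x in s[205,247:264]])
print([tuple(x) for x in s[190,248:265]])
print([tuple(x) for x in s[200:208,256]])
for n,u,v,z in (('backL',205,206.6,.007),('backR',305,206.6,.007),('frontbot',215,176.5,.003),('frontbot',300,176.5,.003)): print(n,onz(K,T,u,v,z).round(4))
print('depth',[pt(K,T,d,u,v)[2].round(4) for u,v in((220,190),(290,190),(290,200),(256,196),(256,200),(230,215))])
```

```text
205 [(np.int64(45), np.int64(111), np.int64(196)), (np.int64(43), np.int64(110), np.int64(197)), (np.int64(37), np.int64(106), np.int64(200)), (np.int64(164), np.int64(178), np.int64(172)), (np.int64(52), np.int64(125), np.int64(70)), (np.int64(58), np.int64(181), np.int64(97))] | [np.int64(61), np.int64(56), np.int64(116), np.int64(201), np.int64(226), np.int64(224)]
212 [(np.int64(43), np.int64(110), np.int64(196)), (np.int64(39), np.int64(108), np.int64(197)), (np.int64(82), np.int64(129), np.int64(199)), (np.int64(165), np.int64(177), np.int64(173)), (np.int64(53), np.int64(127), np.int64(71)), (np.int64(37), np.int64(120), np.int64(60))] | [np.int64(61), np.int64(56), np.int64(115), np.int64(202), np.int64(226), np.int64(225)]
230 [(np.int64(45), np.int64(110), np.int64(196)), (np.int64(42), np.int64(108), np.int64(197)), (np.int64(82), np.int64(131), np.int64(199)), (np.int64(165), np.int64(178), np.int64(174)), (np.int64(53), np.int64(124), np.int64(70)), (np.int64(59), np.int64(184), np.int64(98))] | [np.int64(61), np.int64(55), np.int64(116), np.int64(200), np.int64(224), np
[... 2627 characters left out ...]
nt64(187), np.int64(192)), (np.int64(182), np.int64(187), np.int64(192))]
[(np.int64(45), np.int64(109), np.int64(199)), (np.int64(43), np.int64(112), np.int64(178)), (np.int64(42), np.int64(130), np.int64(75)), (np.int64(63), np.int64(185), np.int64(99)), (np.int64(63), np.int64(184), np.int64(100)), (np.int64(63), np.int64(183), np.int64(101)), (np.int64(62), np.int64(183), np.int64(101)), (np.int64(62), np.int64(183), np.int64(101))]
backL [ 0.5357 -0.2717  0.007 ]
backR [ 0.5255 -0.1725  0.007 ]
frontbot [ 0.5049 -0.2642  0.003 ]
frontbot [ 0.4964 -0.1814  0.003 ]
depth [np.float64(0.0063), np.float64(0.0063), np.float64(0.008), np.float64(0.0265), np.float64(0.0274), np.float64(0.0026)]
```

The steel blade with its blue fin is in the tray with its edges aligned to the tool. Fin centre is at column ~255.8, notch at column ~255.7 and back edge at row ~206.2. Depth gives plate top ≈ 6.5 mm and fin top ≈ 27 mm, which matches the text.

```bash
cat >> h.py <<'E'
def tool(s,P):
    R=np.array(s['tcp_rot']);return R.T@(np.array(P)-np.array(s['position']))
E
python3 - <<'E'
from h import *
p,d,K,T=load('wrist4')
H=np.array(bot.get_calibration('wrist')['hand_eye'])
B=T@np.linalg.inv(H)
def t(P):return (B[:3,:3].T@(P-B[:3,3])*1000).round(2)
print('back',t(onz(K,T,255,206.2,.007)),'front',t(onz(K,T,255,176.0,.003)))
print('fin',t(onz(K,T,255.8,190,.027)),'notch',t(onz(K,T,255.65,205,.007)))
s=bot.read_state();print(s['position'],B[:3,3],s['joint_positions'])
p,d,K,T=load('wrist3');B=T@np.linalg.inv(H)
print('pin',t(onz(K,T,249.7,197.6,.041)),'sh',[t(onz(K,T,u,205,.038)) for u in(190,250,318)],'slotmid',t(onz(K,T,253.5,197.8,.034)),B[:3,3])
E
```

```text
back [  9.1  108.97   1.27] front [-20.85 112.93   1.25]
fin [-13.67  88.94   1.86] notch [  7.83 108.97   1.91]
[ 0.5211455  -0.22425758  0.11583471] [ 0.52112194 -0.22428598  0.11595844] [-3.45684096e+01  3.60942166e+01  9.67551920e+01  7.70273259e-03
  4.70691504e+01 -1.30494415e+02]
pin [ -0.78 106.35  -3.93] sh [array([  7.94, 109.34, -63.54]), array([  7.98, 109.38,  -3.72]), array([  8.01, 109.42,  64.1 ])] slotmid [  1.73 113.36  -0.23] [0.47626442 0.1840178  0.14735573]
```

{"name": "jog_arm", "arguments": {
  "motion": [-11.4,0,1.9,0,-0.2,0,-11.4,30,1.9,0,-0.2,0,-11.4,55,1.9,0,-0.2,0,-11.4,55,1.9,0,-0.2,0,-11.4,55,1.9,0,-0.2,0,-11.4,55,1.9,0,-0.2,0],
  "gripper": 0.35
}}

```text
time_s: 4.15
position: [0.5098, -0.225, 0.0607]
tcp_rot: [[0.994, 0.002, -0.105], [0.105, -0.001, 0.994], [0.002, -1.0, -0.001]]
force: [0.5, -0.1, 0.2]
opening: 0.41
```

Run:
```python
from h import *
s=bot.read_state();print(s['time_s'],s['position'],s['qvel'].round(2),s['opening'])
p,d,K,T=cap('wrist','wrist5')
cv2.imwrite('pics/wrist5b.png',cv2.resize(p[130:330,130:380,::-1],None,fx=3,fy=3,interpolation=cv2.INTER_NEAREST))
```

```text
4.15 [ 0.50983528 -0.22498491  0.06069722] [ 0.01  0.03 -0.12 -0.04 -0.04  0.04] 0.4095962932920609
```

View pics/wrist5b.png

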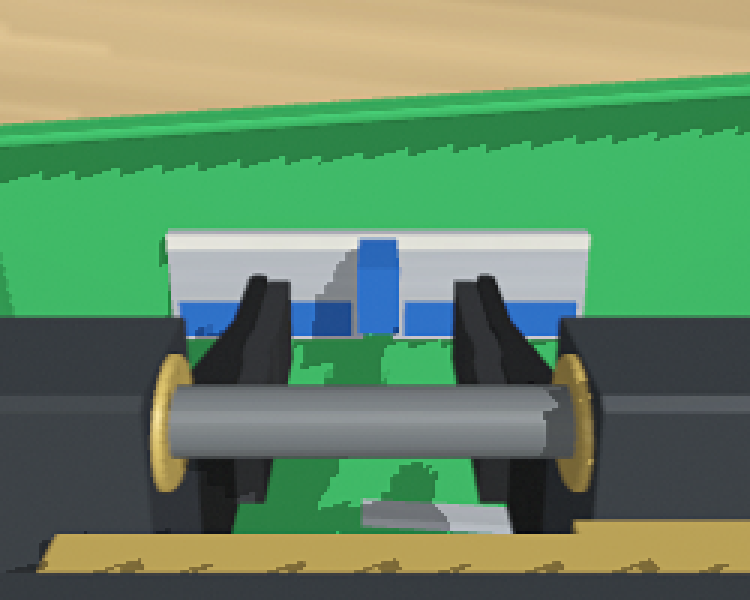

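{"name": "jog_arm", "arguments": {
  "motion": [0,0,1.2,0,0,0,0,10,1.2,0,0,0,0,20,1.2,0,0,0,0,28.7,1.2,0,0,0,0,28.7,1.2,0,0,0,0,28.7,1.2,0,0,0]
}}

```text
time_s: 4.95
position: [0.509, -0.2234, 0.0303]
tcp_rot: [[0.994, -0.001, -0.105], [0.105, 0.0, 0.994], [-0.001, -1.0, 0.0]]
force: [0.1, 1.1, -0.8]
opening: 0.352
```

{"name": "jog_arm", "arguments": {
  "motion": [0,-1,0,0,0,0,0,-1,0,0,0,0,0,-1,0,0,0,0,0,-1,0,0,0,0,0,-1,0,0,0,0,0,-1,0,0,0,0,0,-1,0,0,0,0,0,-1,0,0,0,0],
  "gripper": 0
}}

```text
time_s: 5.95
position: [0.5092, -0.2235, 0.032]
tcp_rot: [[0.994, 0.0, -0.105], [0.105, -0.0, 0.994], [0.0, -1.0, -0.0]]
force: [0.1, 0.1, 2.0]
opening: 0.113
```

Opening 0.113 ≈ 9.8 mm, so the grip is on the fin. Next I open and rise to check the camera's bias against the now centred fin.

{"name": "jog_arm", "arguments": {
  "motion": [0,0,0,0,0,0,0,0,0,0,0,0,0,0,0,0,0,0,0,-30,0,0,0,0,0,-60,0,0,0,0,0,-84,0,0,0,0,0,-84,0,0,0,0,0,-84,0,0,0,0,0,-84,0,0,0,0,0,-84,0,0,0,0],
  "gripper": 0.4
}}

```text
time_s: 7.2
position: [0.5087, -0.2232, 0.1149]
tcp_rot: [[0.994, -0.002, -0.105], [0.105, 0.001, 0.994], [-0.001, -1.0, 0.001]]
force: [-0.1, 1.4, 0.6]
opening: 0.397
```

Run:
```python
from h import *
s=bot.read_state();print(s['time_s'],s['position'],s['tcp_rot'].round(4),s['qvel'].round(2),s['opening'])
p,d,K,T=cap('wrist','wrist6')
cv2.imwrite('pics/wrist6b.png',cv2.resize(p[140:290,160:345,::-1],None,fx=4,fy=4,interpolation=cv2.INTER_NEAREST))
hsv=cv2.cvtColor(p,cv2.COLOR_RGB2HSV)
b=(hsv[...,0]>100)&(hsv[...,0]<125)&(hsv[...,1]>140)
print([(v,np.nonzero(b[v,230:285])[0]+230) for v in (180,184,188,192)])
g=p[...,0].astype(int)
for v in (182,188): print(v,g[v,242:272])
for u in (215,225,290,300): print(u,g[160:170,u],g[188:208,u])
```

```text
7.2 [ 0.50869261 -0.22319496  0.11488339] [[ 0.9945 -0.0015 -0.1047]
 [ 0.1047  0.0011  0.9945]
 [-0.0014 -1.      0.0012]] [-0.13 -0.18 -0.24 -0.05 -0.01 -0.02] 0.3972215707613842
[(180, array([], dtype=int64)), (184, array([], dtype=int64)), (188, array([], dtype=int64)), (192, array([249, 250, 251, 252, 253, 254, 255, 256, 257]))]
182 [65 67 65 66 65 64 65 65 66 66 65 66 66 65 65 64 64 66 65 65 65 66 65 66
 65 65 66 64 66 66]
188 [55 55 55 55 55 55 54 54 55 57 56 55 55 55 56 56 55 55 55 55 55 55 55 54
 55 55 55 55 55 54]
215 [68 59 47 45 45 44 47 45 44 44] [ 55 174 230 231 231 232 199 184 184 184 184 186 184 186 186 184 184 184
 185 191]
225 [60 40 46 47 45 44 44 45 44 43] [ 55 174 227 229 227 229 199 183 183 184 184 186 184 186 186 186 183 184
 185 191]
290 [46 46 46 46 46 44 67 67 67 68] [ 53 175 227 228 226 229 185 182 185 188 188 186 187 188 189 190 189 186
 187 192]
300 [46 47 47 45 45 67 69 65 66 65] [ 55 175 228 229 228 230 184 183 186 188 188 186 187 189 189 190 189 186
 187 192]
```

View pics/wrist6b.png

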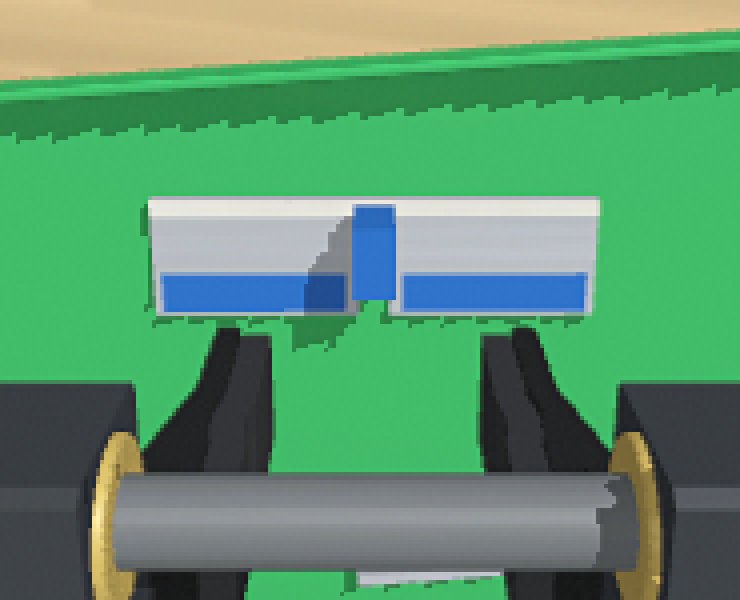

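The image shows the fin at columns 248–259, the back edge at row ~218 and the front edge at row ~189. I'll extract the bias.

Run:
```python
from h import *
p,d,K,T=load('wrist6')
g=p[...,0].astype(int)
for v in (200,206,211): print(v,g[v,244:264])
print('notch',[ (v,p[v,244:264,2].tolist()) for v in (217,)])
for u in (205,225,290,300): print(u,p[212:222,u,2])
H=np.array(bot.get_calibration('wrist')['hand_eye']);B=T@np.linalg.inv(H)
def t(P):return (B[:3,:3].T@(P-B[:3,3])*1000).round(2)
print('back',t(onz(K,T,255,217.9,.007)),t(onz(K,T,255,218.4,.007)),'front',t(onz(K,T,255,188.8,.003)))
for u in (253,253.5,254):print('fin',u,t(onz(K,T,u,210,.027)))
```

```text
200 [129 129 131 136  58  46  49  49  48  49  48  48  49  45  36 192 189 186
 186 186]
206 [129 130 130 135  58  46  49  49  48  48  49  49  48  46  35 190 187 185
 185 184]
211 [ 33  28  84 139  61  47  48  49  48  46  47  49  48  47  37 195 139  56
  47  47]
notch [(217, [147, 147, 146, 146, 147, 123, 70, 104, 105, 105, 105, 107, 64, 174, 202, 201, 204, 205, 205, 205])]
205 [202 202 202 203 203 207 179  72 103 105]
225 [203 203 202 203 203 207 180  74  64 105]
290 [203 203 202 203 204 206 180  74 105  75]
300 [203 203 202 203 203 206 182  75 105 107]
back [ 21.21 107.85   1.28] [ 21.75 107.85   1.28] front [ -8.11 111.9    1.26]
fin 253 [ 5.13 87.88 -0.68]
fin 253.5 [ 5.13 87.88 -0.22]
fin 254 [ 5.13 87.88  0.24]
```

{"name": "jog_arm", "arguments": {
  "motion": [0,40,0,0,0,0,0,65,0,0,0,0,0,83,0,0,0,0,0,83,0,0,0,0,0,83,0,0,0,0]
}}

```text
time_s: 7.88
position: [0.5096, -0.2238, 0.0334]
tcp_rot: [[0.994, 0.001, -0.105], [0.105, -0.001, 0.994], [0.001, -1.0, -0.001]]
force: [0.3, -0.0, 0.5]
opening: 0.399
```

{"name": "jog_arm", "arguments": {
  "motion": [0,0,0,0,0,0,0,0,0,0,0,0,0,0,0,0,0,0,0,0,0,0,0,0,0,0,0,0,0,0,0,0,0,0,0,0,0,0,0,0,0,0],
  "gripper": 0
}}

```text
time_s: 8.75
position: [0.5093, -0.2235, 0.0332]
tcp_rot: [[0.995, 0.0, -0.105], [0.105, -0.0, 0.995], [0.0, -1.0, -0.0]]
force: [-0.2, 1.1, 5.5]
opening: 0.112
```

Run:
```python
from h import *
s=bot.read_state();print(s['time_s'],s['position'],s['tcp_rot'].round(4),s['force'],s['opening'])
```

```text
8.75 [ 0.50928324 -0.22354396  0.03324198] [[ 9.945e-01  4.000e-04 -1.047e-01]
 [ 1.047e-01 -2.000e-04  9.945e-01]
 [ 4.000e-04 -1.000e+00 -3.000e-04]] [-0.1961483   1.13933114  5.54906213] 0.11219711319757666
```

{"name": "jog_arm", "arguments": {
  "motion": [0,-10,0,0,0,0,0,-30,0,0,0,0,0,-70,0,0,0,0,0,-110,0,0,0,0,0,-135,0,0,0,0,2,-135,50,0,2,0,4,-135,110,0,4,0,6,-135,170,0,6,0,6,-135,230,0,7.2,0,8,-135,290,0,7.2,0,9,-135,350,0,7.2,0,9.6,-135,390,0,7.2,0,9.6,-135,409,0,7.2,0,9.6,-135,409,0,7.2,0,9.6,-135,409,0,7.2,0,9.6,-135,409,0,7.2,0,9.6,-135,409,0,7.2,0]
}}

```text
time_s: 10.88
position: [0.4761, 0.1834, 0.1679]
tcp_rot: [[1.0, -0.0, 0.022], [-0.022, -0.0, 1.0], [-0.0, -1.0, -0.0]]
force: [0.5, 0.1, -1.0]
opening: 0.107
```

Run:
```python
from h import *
s=bot.read_state();print(s['time_s'],s['position'],s['tcp_rot'].round(4),s['qvel'].round(2),s['opening'],s['force'])
p,d,K,T=cap('wrist','wrist7')
cv2.imwrite('pics/wrist7b.png',cv2.resize(p[140:300,140:370,::-1],None,fx=3.4,fy=3.4,interpolation=cv2.INTER_NEAREST))
```

```text
10.875 [0.47607453 0.1833877  0.16785711] [[ 9.998e-01 -1.000e-04  2.220e-02]
 [-2.220e-02 -1.000e-04  9.998e-01]
 [-1.000e-04 -1.000e+00 -1.000e-04]] [ 0.25 -0.02 -0.05  0.07 -0.06  0.04] 0.10678011950612215 [ 0.54450332  0.12113898 -0.973285  ]
```

View pics/wrist7b.png

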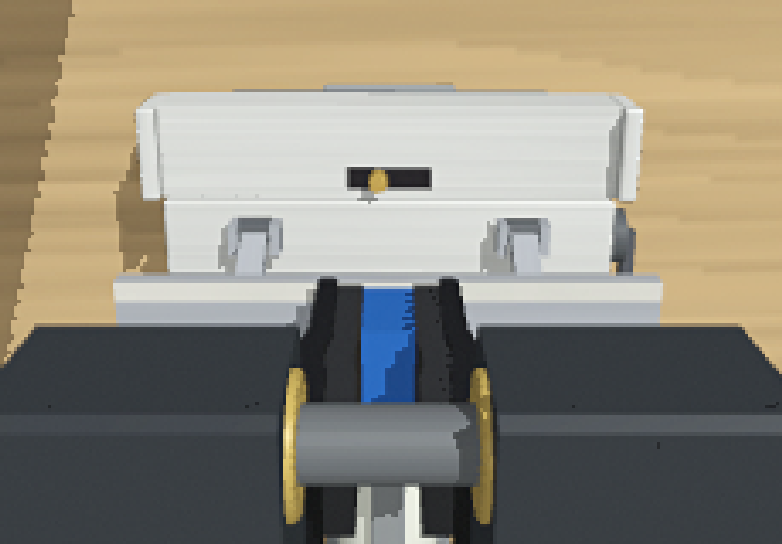

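The blade is held level (front edge at row ~222, cols 173–334) and the pin at ~(250.7,193) is in the same view. I'll compute the relative offset.

Run:
```python
from h import *
p,d,K,T=load('wrist7')
H=np.array(bot.get_calibration('wrist')['hand_eye']);B=T@np.linalg.inv(H)
def t(P):return (B[:3,:3].T@(P-B[:3,3])*1000).round(2)
hsv=cv2.cvtColor(p,cv2.COLOR_RGB2HSV)
br=np.zeros(p.shape[:2],bool);br[185:202,240:270]=(hsv[...,1]>100)[185:202,240:270]&(p[...,0]>80)[185:202,240:270]
ys,xs=np.nonzero(br);print(xs.mean(),ys.mean(),xs.min(),xs.max(),ys.min(),ys.max())
print(p[193,240:270,0]);print(p[191,240:270,0])
for u in (195,215,240,290,310): print(u,p[194:206,u,1])
print('edge L',p[222:226,168:180,0],'R',p[222:226,328:340,0])
print('edge rows',p[217:226,[180,330],0].T)
zt=B[2,3]
print('pin',t(onz(K,T,250.5,192.5,.041)),'sh',[t(onz(K,T,u,198.7,.038)) for u in(190,250,310)])
bz=zt-.0302
for u in(172.8,334): print(t(onz(K,T,u,222,bz)), t(onz(K,T,u,228.5,bz+.004)))
```

```text
250.5 192.5 248 253 190 195
[225 201  75  36  39  40  40  32 160 198 196 197 203 170  64  37  40  39
  41  41  41  40  41  41  39  36  91 226 223 220]
[225 201  76  37  41  41  41  36  92 156 197 202 193 126  49  38  39  41
  41  41  39  41  41  41  38  33  89 227 224 221]
195 [224 218 218 217 209 236 220 215 218 219 219 219]
215 [222 217 220 203 207 238 219 216 222 198 106 105]
240 [228 218 220 223 208 239 221 213 218 219 221 221]
290 [224 216 218 218 210 245 228 217 225 233 111 101]
310 [222 217 217 215 209 245 231 219 224 224 224 225]
edge L [[198 199 199 198 198 186 176 176 176 176 176 176]
 [198 198 198 198 197 221 222 222 222 222 222 222]
 [198 198 198 199 198 221 221 221 221 221 221 221]
 [200 200 200 200 199 215 220 220 220 220 220 220]] R [[175 175 174 173 174 172 196 208 209 209 209 209]
 [220 220 219 220 219 219 219 209 209 209 208 209]
 [218 219 219 219 219 219 217 210 209 209 209 210]
 [218 218 218 218 218 218 216 210 209 209 209 210]]
edge rows [[139 207 210 188 166 176 222 221 220]
 [200 201 207 190 165 174 219 219 218]]
pin [  0.31 126.86  -3.46] sh [array([  8.15, 129.86, -68.33]), array([  8.17, 129.86,  -4.06]), array([  8.19, 129.85,  60.22])]
[ -7.89  30.21 -56.28] [ -4.81  26.21 -55.39]
[-7.86 30.19 55.58] [-4.78 26.19 54.69]
```

{"name": "jog_arm", "arguments": {
  "motion": [-14.2,0,-2.6,0,0,0,-14.2,30,-2.6,0,0,0,-14.2,60,-2.6,0,0,0,-14.2,80,-2.6,0,0,0,-14.2,88,-2.6,0,0,0,-14.2,90,-2.6,0,0,0,-14.2,90,-2.6,0,0,0,-14.2,90,-2.6,0,0,0,-14.2,90,-2.6,0,0,0]
}}

```text
time_s: 12.05
position: [0.4619, 0.182, 0.0784]
tcp_rot: [[1.0, 0.001, 0.021], [-0.021, 0.0, 1.0], [0.001, -1.0, 0.0]]
force: [-0.5, 0.2, -0.3]
opening: 0.11
```

Run:
```python
from h import *
s=bot.read_state();print(s['time_s'],s['position'],s['tcp_rot'].round(4),s['qvel'].round(2),s['force'].round(1),s['moment'].round(2))
p,d,K,T=cap('wrist','wrist8')
cv2.imwrite('pics/wrist8b.png',cv2.resize(p[140:300,140:370,::-1],None,fx=3.4,fy=3.4,interpolation=cv2.INTER_NEAREST))
p,d,K,T=cap('scene','scene8');cv2.imwrite('pics/scene8b.png',cv2.resize(p[130:220,220:330,::-1],None,fx=6,fy=6,interpolation=cv2.INTER_CUBIC))
```

```text
12.05 [0.46191892 0.18204028 0.07836855] [[ 9.998e-01  1.100e-03  2.060e-02]
 [-2.060e-02  2.000e-04  9.998e-01]
 [ 1.100e-03 -1.000e+00  2.000e-04]] [-0.    0.25  0.13  0.02 -0.06 -0.02] [-0.5  0.2 -0.3] [ 0.05 -0.   -0.01]
```

View pics/wrist8b.png

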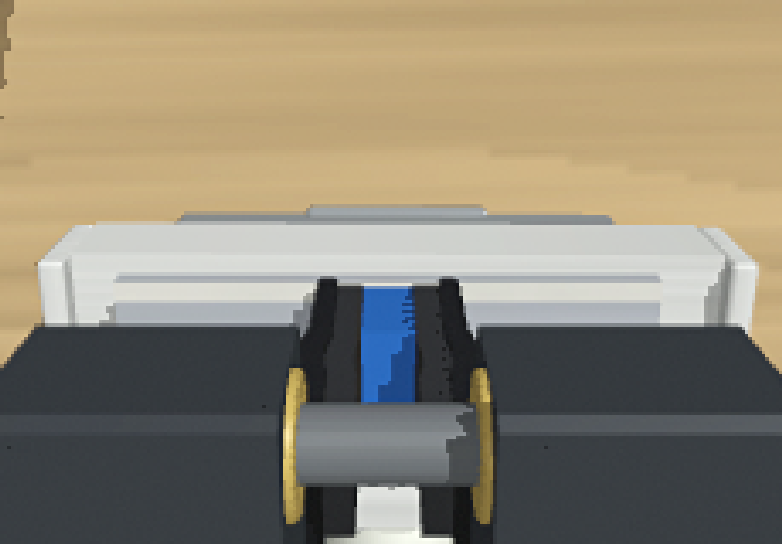

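View pics/scene8b.png

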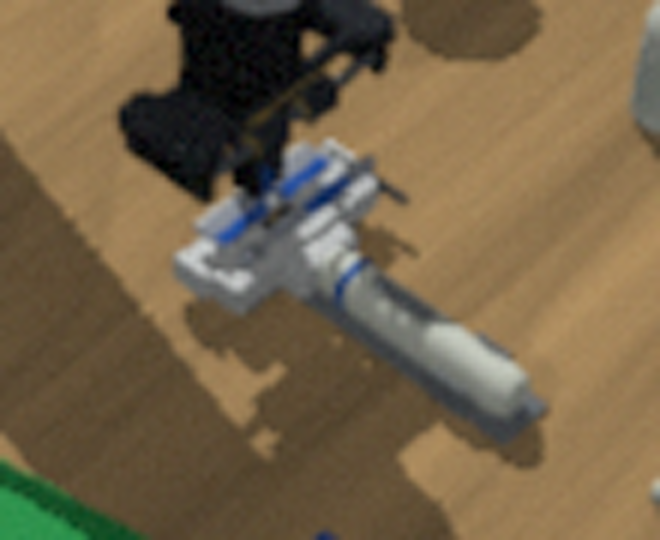

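Run:
```python
from h import *
for i in range(4):
    s=bot.read_state();print(s['time_s'],s['position'].round(5),s['joint_positions'].round(3),s['force'].round(1)); 
    if i<3: bot.capture('side')
```

```text
12.15 [0.46178 0.18201 0.07818] [ 8.58900e+00  3.64800e+01  1.08105e+02  1.00000e-03  3.53740e+01
 -8.02240e+01] [ 0.9 -0.3 -1.3]
12.2 [0.46172 0.18201 0.07808] [ 8.59100e+00  3.64920e+01  1.08106e+02 -2.00000e-03  3.53760e+01
 -8.02260e+01] [ 0.1  0.5 -1.2]
12.25 [0.4617  0.18202 0.07803] [ 8.59200e+00  3.64980e+01  1.08107e+02 -1.00000e-03  3.53730e+01
 -8.02250e+01] [-0.4  0.2 -0.6]
12.3 [0.46163 0.18199 0.07796] [ 8.59000e+00  3.65050e+01  1.08111e+02  1.00000e-03  3.53750e+01
 -8.02250e+01] [ 0.1 -0.   0. ]
```

{"name": "jog_arm", "arguments": {
  "motion": [0,0,-1,0,0,0,0,2,-1,0,0,0,0,4,-1,0,0,0,0,5.5,-1,0,0,0,0,5.5,-1,0,0,0,0,5.5,-1,0,0,0]
}}

```text
time_s: 13.05
position: [0.4616, 0.181, 0.0723]
tcp_rot: [[1.0, -0.0, 0.021], [-0.021, -0.0, 1.0], [-0.0, -1.0, -0.0]]
force: [-0.1, -0.8, -1.0]
opening: 0.112
```

{"name": "jog_arm", "arguments": {
  "motion": [0,0.7,0,0,0,0,0,1.4,0,0,0,0,0,1.4,0,0,0,0]
}}

```text
time_s: 13.42
position: [0.4615, 0.181, 0.0709]
tcp_rot: [[1.0, -0.0, 0.021], [-0.021, -0.0, 1.0], [-0.0, -1.0, -0.0]]
force: [-0.1, -0.2, -0.3]
opening: 0.109
```

Underside ≈ 40.7 mm, about at the pin top, and no force yet. I'll continue in small steps.

{"name": "jog_arm", "arguments": {
  "motion": [0,0.5,0,0,0,0,0,1,0,0,0,0,0,1,0,0,0,0]
}}

```text
time_s: 13.8
position: [0.4616, 0.181, 0.0699]
tcp_rot: [[1.0, -0.0, 0.021], [-0.021, -0.0, 1.0], [-0.0, -1.0, -0.0]]
force: [0.2, 0.4, -0.8]
opening: 0.111
```

{"name": "jog_arm", "arguments": {
  "motion": [0,0.5,0,0,0,0,0,1,0,0,0,0,0,1,0,0,0,0]
}}

```text
time_s: 14.18
position: [0.4615, 0.181, 0.0689]
tcp_rot: [[1.0, -0.0, 0.021], [-0.021, -0.0, 1.0], [-0.0, -1.0, -0.0]]
force: [-0.0, 0.8, -0.1]
opening: 0.112
```

{"name": "jog_arm", "arguments": {
  "motion": [0,0.7,0,0,0,0,0,1.4,0,0,0,0,0,1.4,0,0,0,0]
}}

```text
time_s: 14.55
position: [0.4616, 0.181, 0.0675]
tcp_rot: [[1.0, -0.0, 0.021], [-0.021, -0.0, 1.0], [-0.0, -1.0, -0.0]]
force: [-0.2, 0.3, 0.8]
opening: 0.111
```

{"name": "jog_arm", "arguments": {
  "motion": [0,0.7,0,0,0,0,0,1.4,0,0,0,0,0,1.4,0,0,0,0]
}}

```text
time_s: 14.92
position: [0.4615, 0.181, 0.0661]
tcp_rot: [[1.0, -0.0, 0.021], [-0.021, -0.0, 1.0], [-0.0, -1.0, -0.0]]
force: [-0.0, -0.7, -1.4]
opening: 0.111
```

{"name": "jog_arm", "arguments": {
  "motion": [0,0.5,0,0,0,0,0,1.0,0,0,0,0,0,1.0,0,0,0,0]
}}

```text
time_s: 15.3
position: [0.4615, 0.181, 0.0651]
tcp_rot: [[1.0, -0.0, 0.021], [-0.021, -0.0, 1.0], [-0.0, -1.0, -0.0]]
force: [0.5, 0.7, -0.4]
opening: 0.114
```

{"name": "jog_arm", "arguments": {
  "motion": [0,0.3,0,0,0,0,0,0.5,0,0,0,0,0,0.5,0,0,0,0]
}}

```text
time_s: 15.68
position: [0.4616, 0.181, 0.0646]
tcp_rot: [[1.0, -0.0, 0.021], [-0.021, -0.0, 1.0], [-0.0, -1.0, -0.0]]
force: [-0.5, 0.6, -1.0]
opening: 0.107
```

{"name": "jog_arm", "arguments": {
  "motion": [0,0.3,0,0,0,0,0,0.5,0,0,0,0,0,0.5,0,0,0,0]
}}

```text
time_s: 16.05
position: [0.4615, 0.181, 0.0642]
tcp_rot: [[1.0, -0.0, 0.021], [-0.021, -0.0, 1.0], [-0.0, -1.0, -0.0]]
force: [0.0, 0.1, -0.1]
opening: 0.107
```

Now at the expected seat height. I'll slide towards the shoulder in small steps, feeling for force along x.

{"name": "jog_arm", "arguments": {
  "motion": [0.4,0.2,0,0,0,0,0.8,0.2,0,0,0,0,0.8,0.2,0,0,0,0]
}}

```text
time_s: 16.42
position: [0.4616, 0.181, 0.0642]
tcp_rot: [[1.0, -0.001, 0.021], [-0.021, -0.0, 1.0], [-0.001, -1.0, -0.0]]
force: [-1.6, 0.7, 4.8]
opening: 0.111
```

{"name": "jog_arm", "arguments": {
  "motion": [0.3,0,0,0,0,0,0.5,0,0,0,0,0,0.5,0,0,0,0,0]
}}

```text
time_s: 16.8
position: [0.4616, 0.181, 0.0642]
tcp_rot: [[1.0, -0.002, 0.021], [-0.021, -0.0, 1.0], [-0.002, -1.0, -0.0]]
force: [-3.5, -0.3, 6.3]
opening: 0.112
```

{"name": "jog_arm", "arguments": {
  "motion": [0,-0.4,0,0,0,0,0,-0.4,0,0,0,0]
}}

```text
time_s: 17.05
position: [0.4631, 0.181, 0.0643]
tcp_rot: [[1.0, 0.0, 0.021], [-0.021, 0.0, 1.0], [0.0, -1.0, 0.0]]
force: [-0.2, -0.0, 0.0]
opening: 0.112
```

Run:
```python
from h import *
s=bot.read_state();print(s['time_s'],s['position'],s['tcp_rot'].round(4),s['force'].round(1),s['moment'].round(2))
p,d,K,T=cap('wrist','wrist9')
cv2.imwrite('pics/wrist9b.png',cv2.resize(p[140:300,140:370,::-1],None,fx=3.4,fy=3.4,interpolation=cv2.INTER_NEAREST))
p,d,K,T=cap('scene','scene9');cv2.imwrite('pics/scene9b.png',cv2.resize(p[140:200,240:310,::-1],None,fx=9,fy=9,interpolation=cv2.INTER_CUBIC))
p,d,K,T=cap('side','side9');cv2.imwrite('pics/side9b.png',cv2.resize(p[180:270,180:290,::-1],None,fx=6,fy=6,interpolation=cv2.INTER_CUBIC))
```

```text
17.05 [0.46312388 0.18098393 0.06425216] [[ 9.998e-01  4.000e-04  2.070e-02]
 [-2.070e-02  1.000e-04  9.998e-01]
 [ 4.000e-04 -1.000e+00  1.000e-04]] [-0.2 -0.   0. ] [0.1  0.03 0.01]
```

View pics/scene9b.png

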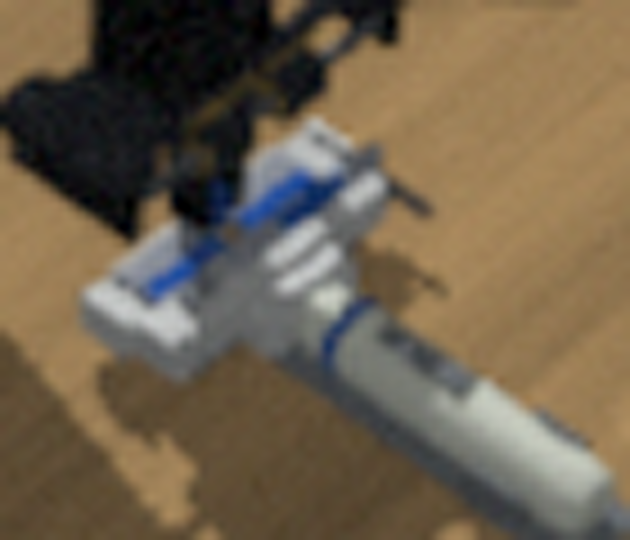

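View pics/side9b.png

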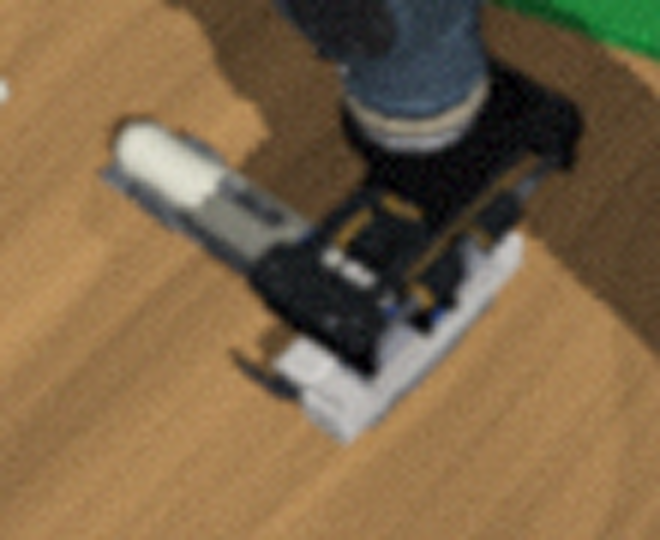

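View pics/wrist9b.png

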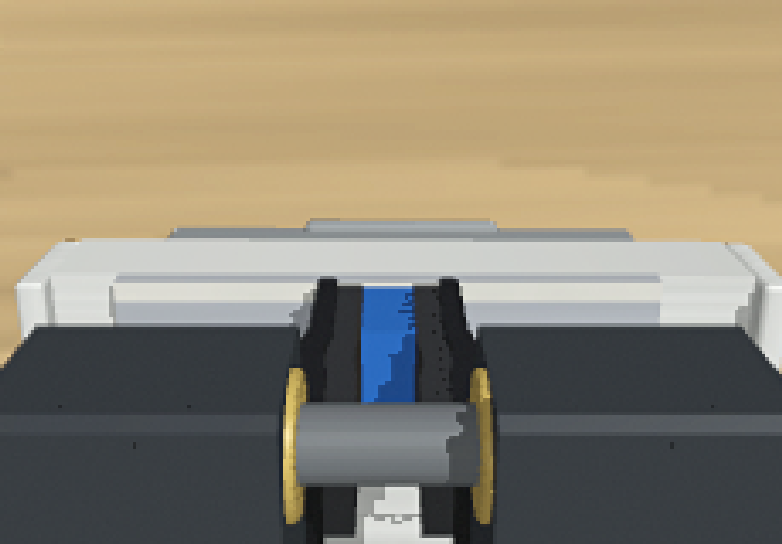

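The blade lies low on the bed. The earlier resistance was bed friction, which went when I eased up. I'll go on sliding towards the shoulder.

{"name": "jog_arm", "arguments": {
  "motion": [0.4,0,0,0,0,0,0.7,0,0,0,0,0,0.7,0,0,0,0,0]
}}

```text
time_s: 17.58
position: [0.4632, 0.1809, 0.0643]
tcp_rot: [[1.0, -0.001, 0.021], [-0.021, -0.0, 1.0], [-0.001, -1.0, -0.0]]
force: [-1.4, 0.6, 0.2]
opening: 0.11
```

{"name": "jog_arm", "arguments": {
  "motion": [0.4,0,0,0,0,0,0.7,0,0,0,0,0,0.7,0,0,0,0,0]
}}

```text
time_s: 17.95
position: [0.4634, 0.1809, 0.0643]
tcp_rot: [[1.0, -0.002, 0.021], [-0.021, -0.0, 1.0], [-0.002, -1.0, -0.0]]
force: [-3.1, 0.8, 2.1]
opening: 0.108
```

{"name": "jog_arm", "arguments": {
  "motion": [-0.6,0.2,0,0,0,0,-0.8,0.2,0,0,0,0]
}}

```text
time_s: 18.2
position: [0.4633, 0.181, 0.0642]
tcp_rot: [[1.0, -0.0, 0.021], [-0.021, -0.0, 1.0], [-0.0, -1.0, -0.0]]
force: [-3.0, 0.8, 2.8]
opening: 0.115
```

{"name": "jog_arm", "arguments": {
  "motion": [0,0,0,0,0,0,0,0,0,0,0,0,0,0,0,0,0,0,0,0,0,0,0,0,0,0,0,0,0,0],
  "gripper": 0.3
}}

```text
time_s: 18.82
position: [0.4636, 0.1809, 0.0641]
tcp_rot: [[1.0, 0.0, 0.021], [-0.021, -0.0, 1.0], [0.0, -1.0, -0.0]]
force: [-0.4, 0.5, -0.0]
opening: 0.295
```

Run:
```python
from h import *
s=bot.read_state();print(s['time_s'],s['position'],s['tcp_rot'].round(4),s['force'].round(1),s['moment'].round(2),s['opening'])
```

```text
18.825 [0.46361188 0.18092425 0.06414028] [[ 9.998e-01  3.000e-04  2.060e-02]
 [-2.060e-02 -0.000e+00  9.998e-01]
 [ 3.000e-04 -1.000e+00 -0.000e+00]] [-0.4  0.5 -0. ] [ 0.1   0.01 -0.02] 0.2954056215015559
```

{"name": "jog_arm", "arguments": {
  "motion": [0,-10,0,0,0,0,0,-40,0,0,0,0,0,-83,0,0,0,0,12.5,-83,0,0,0,0,12.5,-83,0,0,0,0,12.5,-83,0,0,0,0,12.5,-83,0,0,0,0]
}}

```text
time_s: 19.7
position: [0.4749, 0.1805, 0.146]
tcp_rot: [[1.0, -0.003, 0.021], [-0.021, -0.0, 1.0], [-0.003, -1.0, -0.0]]
force: [-0.0, -0.2, 0.1]
opening: 0.299
```

Run:
```python
from h import *
s=bot.read_state();print(s['time_s'],s['position'],s['tcp_rot'].round(4),s['qvel'].round(2))
p,d,K,T=cap('wrist','wrist10')
cv2.imwrite('pics/wrist10b.png',cv2.resize(p[150:270,155:350,::-1],None,fx=4,fy=4,interpolation=cv2.INTER_NEAREST))
print('plate',[pt(K,T,d,u,195)[2].round(4) for u in (205,215,225,285,295,305)],'bed',[pt(K,T,d,u,198)[2].round(4) for u in (187,325)],'sh',[pt(K,T,d,u,212)[2].round(4) for u in (190,240,270,315)])
```

```text
19.7 [0.47489287 0.18051562 0.14602706] [[ 9.998e-01 -3.000e-03  2.070e-02]
 [-2.070e-02 -4.000e-04  9.998e-01]
 [-3.000e-03 -1.000e+00 -5.000e-04]] [ 0.06 -0.08 -0.24 -0.05 -0.04 -0.03]
plate [np.float64(0.038), np.float64(0.0374), np.float64(0.0379), np.float64(0.0383), np.float64(0.0387), np.float64(0.0378)] bed [np.float64(0.0333), np.float64(0.033)] sh [np.float64(0.0365), np.float64(0.0368), np.float64(0.0376), np.float64(0.0381)]
```

View pics/wrist10b.png

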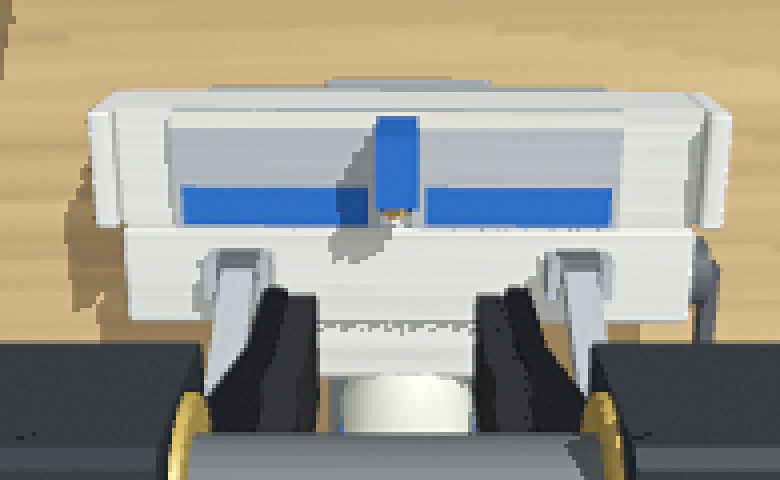

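The blade is seated flat (plate top at 38 mm by depth, flush with the shoulder). Its back edge is along the shoulder at row ~207 and brass shows in the notch at (253,203). For the bail, I'll shut the fingers, go behind the bar and push it over.

{"name": "jog_arm", "arguments": {
  "motion": [40,0,2,0,0,0,71,0,2,0,0,0,71,0,2,0,0,0,71,20,2,0,0,0,71,46,2,0,0,0,71,46,2,0,0,0,71,46,2,0,0,0,71,46,2,0,0,0],
  "gripper": 0
}}

```text
time_s: 20.75
position: [0.5473, 0.1813, 0.1022]
tcp_rot: [[1.0, 0.002, 0.021], [-0.021, 0.0, 1.0], [0.002, -1.0, 0.0]]
force: [-0.2, 0.6, -0.4]
opening: 0.006
```

Run:
```python
from h import *
s=bot.read_state();print(s['time_s'],s['position'],s['force'].round(1),s['opening'])
p,d,K,T=cap('wrist','wrist11');cv2.imwrite('pics/wrist11b.png',cv2.resize(p[100:300,130:380,::-1],None,fx=3,fy=3,interpolation=cv2.INTER_NEAREST))
p,d,K,T=cap('side','side11');cv2.imwrite('pics/side11b.png',cv2.resize(p[170:270,170:290,::-1],None,fx=6,fy=6,interpolation=cv2.INTER_CUBIC))
```

```text
20.75 [0.54734845 0.18134161 0.10216493] [-0.2  0.6 -0.4] 0.005754469916075391
```

View pics/wrist11b.png

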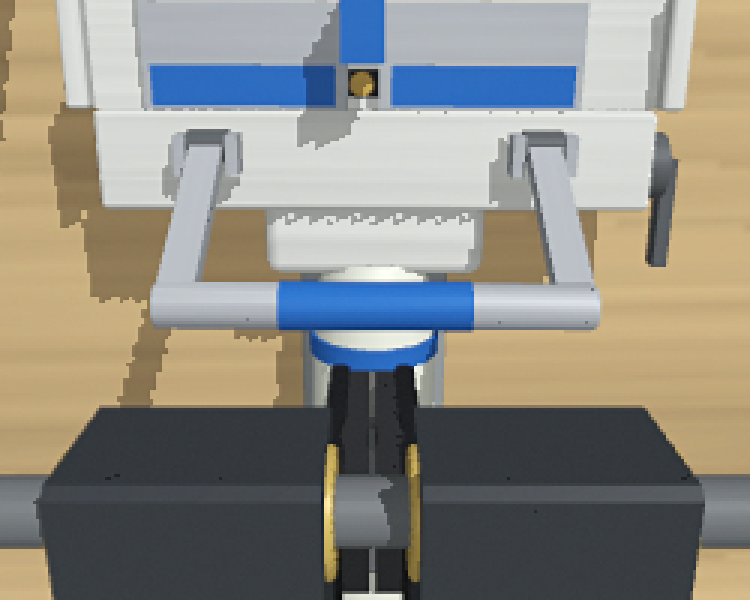

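View pics/side11b.png

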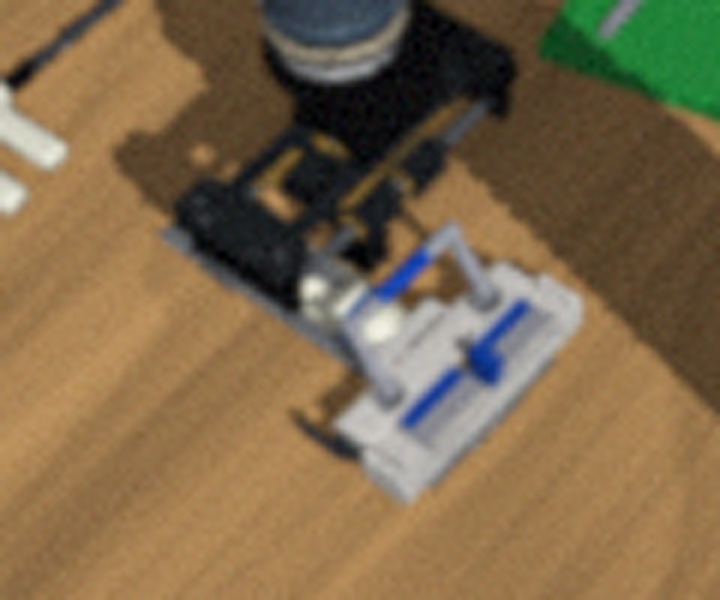

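The pin sits inside the notch at (251,128), the back edge is along the shoulder, and the shut fingers stand just behind the bar at (255,201).

Run:
```python
from h import *
p,d,K,T=load('wrist11')
for u in(200,230,255,280,310):
  q=np.array([pt(K,T,d,u,v) for v in range(194,210)]);i=q[:,2].argmax();print(u,q[i].round(4), q[2].round(4), q[-4].round(4))
```

```text
200 [0.5203 0.1492 0.0905] [0.515  0.1489 0.0871] [0.5203 0.1492 0.0905]
230 [0.5194 0.1674 0.0903] [0.5151 0.1674 0.088 ] [0.5211 0.1672 0.0892]
255 [0.5203 0.1825 0.0907] [0.5155 0.1826 0.0877] [0.521  0.1825 0.0904]
280 [0.5227 0.1977 0.0902] [0.516  0.198  0.0872] [0.5218 0.1978 0.0893]
310 [0.5211 0.2159 0.0904] [0.5168 0.2166 0.086 ] [0.5223 0.2162 0.0889]
```

{"name": "jog_arm", "arguments": {
  "motion": [-8,2,0.5,0,0,0,-14,2,0.5,0,0,0,-18,2,0.5,0,0,0,-22,2,0.5,0,0,0,-26,2,0.5,0,0,0,-30,2,0.5,0,0,0]
}}

```text
time_s: 21.6
position: [0.5163, 0.1823, 0.099]
tcp_rot: [[1.0, -0.001, 0.021], [-0.021, -0.0, 1.0], [-0.001, -1.0, -0.0]]
force: [2.5, 0.6, 1.2]
opening: 0.005
```

{"name": "jog_arm", "arguments": {
  "motion": [-5,0,0,0,0,0,-10,0,0,0,0,0,-15,0,0,0,0,0,-20,0,0,0,0,0,-25,0,0,0,0,0,-30,0,0,0,0,0]
}}

```text
time_s: 22.35
position: [0.4867, 0.1829, 0.0991]
tcp_rot: [[1.0, 0.0, 0.021], [-0.021, -0.0, 1.0], [0.0, -1.0, -0.0]]
force: [1.4, 0.6, -1.6]
opening: 0.007
```

Run:
```python
from h import *
s=bot.read_state();print(s['time_s'],s['position'],s['force'].round(1),s['opening'])
p,d,K,T=cap('wrist','wrist12');cv2.imwrite('pics/wrist12b.png',cv2.resize(p[120:300,130:380,::-1],None,fx=3,fy=3,interpolation=cv2.INTER_NEAREST))
```

```text
22.35 [0.48671497 0.18294222 0.09905696] [ 1.4  0.6 -1.6] 0.007363855612480337
```

View pics/wrist12b.png

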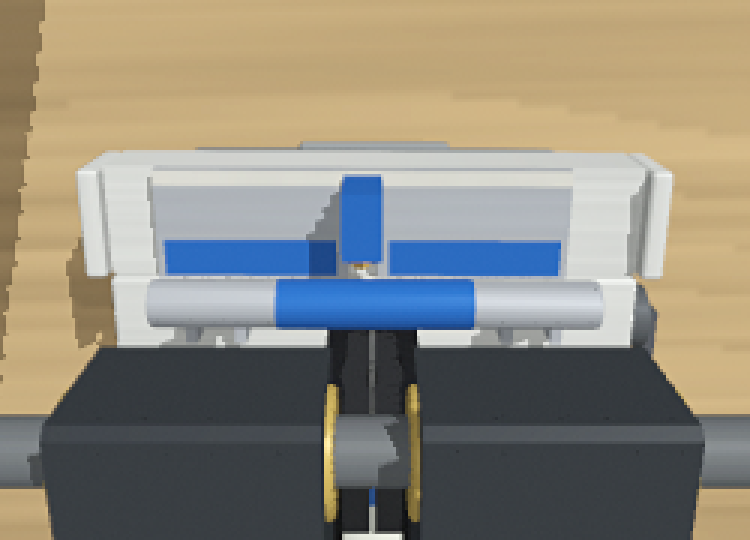

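{"name": "jog_arm", "arguments": {
  "motion": [-4,0,-0.5,0,0,0,-8,0,-0.5,0,0,0,-12,0,-0.5,0,0,0,-12,0,-0.5,0,0,0]
}}

```text
time_s: 22.9
position: [0.4745, 0.1827, 0.0991]
tcp_rot: [[1.0, -0.001, 0.021], [-0.021, -0.0, 1.0], [-0.001, -1.0, -0.0]]
force: [0.5, 0.5, -0.7]
opening: 0.007
```

Run:
```python
from h import *
s=bot.read_state();print(s['time_s'],s['position'],s['force'].round(1),s['opening'])
p,d,K,T=cap('wrist','wrist13');cv2.imwrite('pics/wrist13b.png',cv2.resize(p[120:300,130:380,::-1],None,fx=3,fy=3,interpolation=cv2.INTER_NEAREST))
for u in(200,230,255,280,310):
  q=np.array([pt(K,T,d,u,v) for v in range(195,228)]);i=q[:,2].argmax();print(u,q[i].round(4))
```

```text
22.9 [0.47445379 0.18267148 0.09913879] [ 0.5  0.5 -0.7] 0.006672804459254223
200 [0.4565 0.1492 0.0843]
230 [0.4596 0.1679 0.0844]
255 [0.4572 0.1837 0.0844]
280 [0.4559 0.1993 0.085 ]
310 [0.4578 0.2182 0.0847]
```

View pics/wrist13b.png

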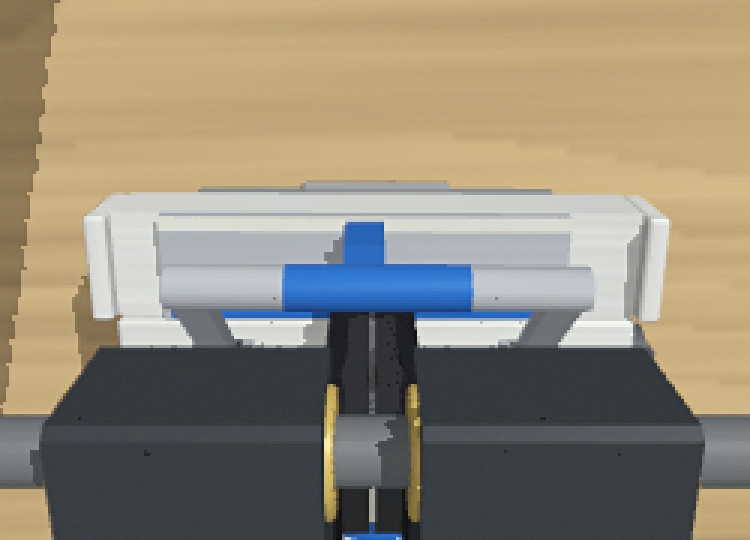

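{"name": "jog_arm", "arguments": {
  "motion": [2,-10,0,0,0,0,2,-22,0,0,0,0,-10,-22,0,0,0,0,-22.5,-22,0,0,0,0,-22.5,-20,0,0,0,0,-22.5,-12,0,0,0,0,-22.5,-12,0,0,0,0]
}}

```text
time_s: 23.82
position: [0.4524, 0.1831, 0.1103]
tcp_rot: [[1.0, -0.001, 0.021], [-0.021, -0.0, 1.0], [-0.001, -1.0, -0.0]]
force: [0.4, 0.1, 0.1]
opening: 0.005
```

Run:
```python
from h import *
s=bot.read_state();print(s['time_s'],s['position'],s['force'].round(1),s['opening'])
p,d,K,T=cap('wrist','wrist14');cv2.imwrite('pics/wrist14b.png',cv2.resize(p[120:300,130:380,::-1],None,fx=3,fy=3,interpolation=cv2.INTER_NEAREST))
```

```text
23.825 [0.45238123 0.1830793  0.1102793 ] [0.4 0.1 0.1] 0.005071099523870847
```

View pics/wrist14b.png

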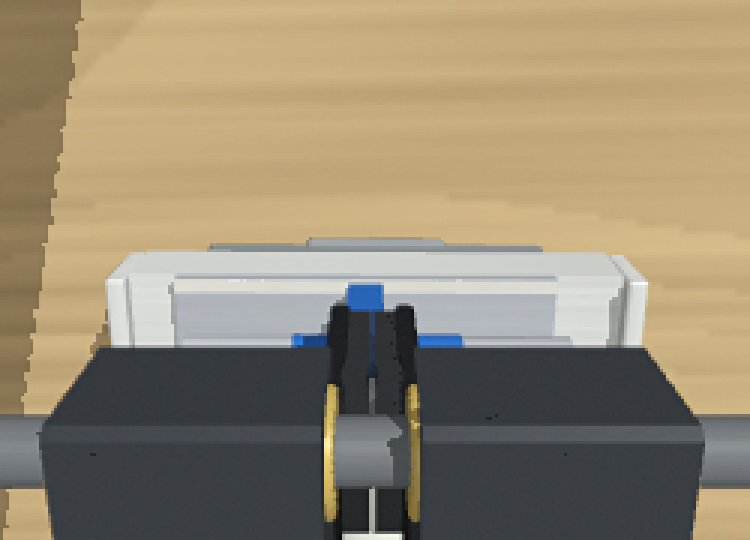

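{"name": "jog_arm", "arguments": {
  "motion": [-1,4,0,0,0,0,-3,8,0,0,0,0,-5,12,0,0,0,0,-7,16,0,0,0,0,-7,16,0,0,0,0]
}}

```text
time_s: 24.5
position: [0.4458, 0.1833, 0.0948]
tcp_rot: [[1.0, 0.001, 0.021], [-0.021, 0.0, 1.0], [0.001, -1.0, 0.0]]
force: [0.0, 0.1, 0.7]
opening: 0.006
```

{"name": "jog_arm", "arguments": {
  "motion": [-2,4,0,0,0,0,-4,8,0,0,0,0,-5,12,0,0,0,0,-5,12,0,0,0,0]
}}

```text
time_s: 25.0
position: [0.4402, 0.1833, 0.0827]
tcp_rot: [[1.0, -0.001, 0.021], [-0.021, -0.0, 1.0], [-0.001, -1.0, -0.0]]
force: [0.1, 0.5, 0.1]
opening: 0.01
```

Run:
```python
from h import *
s=bot.read_state();print(s['time_s'],s['position'],s['force'].round(1),s['opening'])
p,d,K,T=cap('wrist','wrist15');cv2.imwrite('pics/wrist15b.png',cv2.resize(p[120:300,130:380,::-1],None,fx=3,fy=3,interpolation=cv2.INTER_NEAREST))
p,d,K,T=cap('side','side15');cv2.imwrite('pics/side15b.png',cv2.resize(p[170:270,170:290,::-1],None,fx=6,fy=6,interpolation=cv2.INTER_CUBIC))
```

```text
25.0 [0.44024876 0.18333635 0.082735  ] [0.1 0.5 0.1] 0.00975405003453328
```

View pics/wrist15b.png

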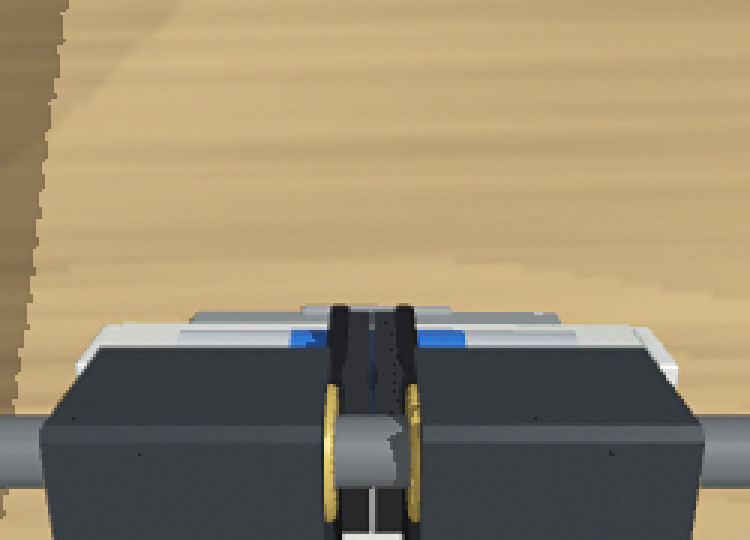

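View pics/side15b.png

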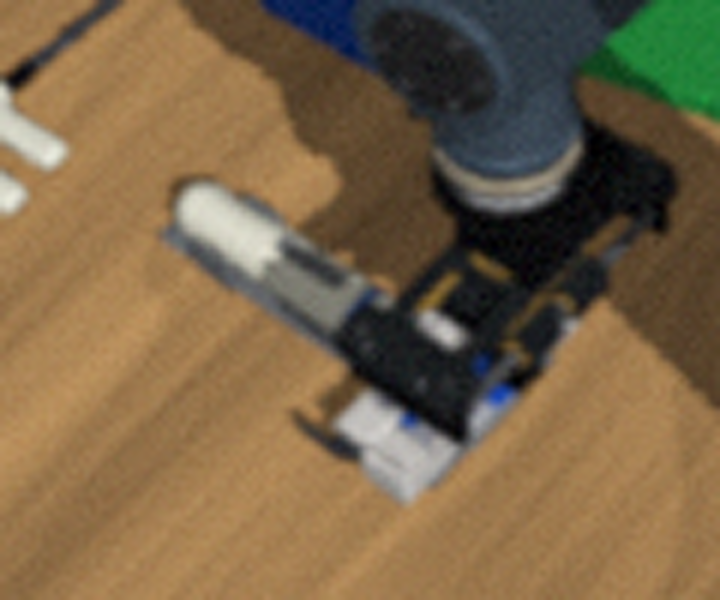

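{"name": "jog_arm", "arguments": {
  "motion": [-1,2.5,0,0,0,0,-2,5,0,0,0,0,-2,7.5,0,0,0,0,-2,10,0,0,0,0,-2,12,0,0,0,0,-2,12,0,0,0,0]
}}

```text
time_s: 25.85
position: [0.4385, 0.1834, 0.0709]
tcp_rot: [[1.0, -0.0, 0.021], [-0.021, -0.0, 1.0], [-0.0, -1.0, -0.0]]
force: [1.1, 0.1, 0.0]
opening: 0.002
```

{"name": "jog_arm", "arguments": {
  "motion": [0,0.8,0,0,0,0,0,1.5,0,0,0,0,0,1.5,0,0,0,0]
}}

```text
time_s: 26.22
position: [0.4386, 0.1835, 0.0696]
tcp_rot: [[1.0, 0.0, 0.021], [-0.021, 0.0, 1.0], [0.0, -1.0, 0.0]]
force: [-0.4, 0.1, 0.2]
opening: 0.007
```

{"name": "jog_arm", "arguments": {
  "motion": [0,0.5,0,0,0,0,0,1,0,0,0,0,0,1,0,0,0,0]
}}

```text
time_s: 26.6
position: [0.4385, 0.1834, 0.0686]
tcp_rot: [[1.0, -0.0, 0.021], [-0.021, -0.0, 1.0], [-0.0, -1.0, -0.0]]
force: [-0.6, -0.1, 0.5]
opening: 0.003
```

{"name": "jog_arm", "arguments": {
  "motion": [0,0.4,0,0,0,0,0,0.8,0,0,0,0,0,0.8,0,0,0,0]
}}

```text
time_s: 26.98
position: [0.4385, 0.1835, 0.0682]
tcp_rot: [[1.0, 0.0, 0.021], [-0.021, 0.0, 1.0], [0.0, -1.0, 0.0]]
force: [-1.2, -0.1, 4.1]
opening: 0.003
```

{"name": "jog_arm", "arguments": {
  "motion": [0,0.4,0,0,0,0,0,0.8,0,0,0,0,0,0.8,0,0,0,0]
}}

```text
time_s: 27.35
position: [0.4385, 0.1835, 0.0679]
tcp_rot: [[1.0, 0.001, 0.021], [-0.021, 0.0, 1.0], [0.001, -1.0, 0.0]]
force: [-1.1, 0.2, 10.8]
opening: 0.001
```

The bail is on its stop: the force rose to 10.8 N at TCP z 67.9 mm, against the expected 68. I'll release, rise and check.

{"name": "jog_arm", "arguments": {
  "motion": [0,-3,0,0,0,0,0,-30,0,0,0,0,0,-60,0,0,0,0,20,-85,0,0,0,0,35,-85,0,0,0,0,35,-85,0,0,0,0,35,-85,0,0,0,0,35,-85,0,0,0,0]
}}

```text
time_s: 28.35
position: [0.4721, 0.1826, 0.151]
tcp_rot: [[1.0, -0.003, 0.021], [-0.021, -0.0, 1.0], [-0.003, -1.0, -0.001]]
force: [0.2, -0.0, 0.7]
opening: 0.004
```

Run:
```python
from h import *
s=bot.read_state();print(s['time_s'],s['position'],s['force'].round(1))
p,d,K,T=cap('wrist','wrist16');cv2.imwrite('pics/wrist16b.png',cv2.resize(p[130:270,150:355,::-1],None,fx=3.9,fy=3.9,interpolation=cv2.INTER_NEAREST))
for u in(210,230,280,300):
  q=np.array([pt(K,T,d,u,v) for v in range(150,230)]);
  print(u,[(v,q[v-150,0].round(4),q[v-150,2].round(4)) for v in range(158,206,4)])
```

```text
28.35 [0.47206482 0.18261036 0.15095158] [ 0.2 -0.   0.7]
210 [(158, np.float64(0.4387), np.float64(-0.0015)), (162, np.float64(0.4355), np.float64(0.0418)), (166, np.float64(0.4388), np.float64(0.0448)), (170, np.float64(0.4429), np.float64(0.0436)), (174, np.float64(0.447), np.float64(0.0423)), (178, np.float64(0.4509), np.float64(0.0426)), (182, np.float64(0.4546), np.float64(0.0435)), (186, np.float64(0.4589), np.float64(0.0424)), (190, np.float64(0.463), np.float64(0.0425)), (194, np.float64(0.4673), np.float64(0.0417)), (198, np.float64(0.4707), np.float64(0.0439)), (202, np.float64(0.4751), np.float64(0.0432))]
230 [(158, np.float64(0.4391), np.float64(-0.0011)), (162, np.float64(0.4359), np.float64(0.042)), (166, np.float64(0.4389), np.float64(0.0459)), (170, np.float64(0.443), np.float64(0.0446)), (174, np.float64(0.4539), np.float64(0.0135)), (178, np.float64(0.4539), np.float64(0.032)), (182, np.float64(0.4562), np.float64(0.0389)), (186, np.float64(0.4608), np.float64(0.037)), (190, np.float64(0.4646), np.float64(0.0383)), (194, np.float64(0.469), np.float64(0.0375)), (19
[... 522 characters left out ...]
float64(0.4697), np.float64(0.0384)), (198, np.float64(0.4738), np.float64(0.0389)), (202, np.float64(0.4786), np.float64(0.0371))]
300 [(158, np.float64(0.4407), np.float64(-0.0007)), (162, np.float64(0.4372), np.float64(0.0425)), (166, np.float64(0.4405), np.float64(0.045)), (170, np.float64(0.4445), np.float64(0.0443)), (174, np.float64(0.4486), np.float64(0.0435)), (178, np.float64(0.4527), np.float64(0.0428)), (182, np.float64(0.4566), np.float64(0.0431)), (186, np.float64(0.4607), np.float64(0.0427)), (190, np.float64(0.4645), np.float64(0.0435)), (194, np.float64(0.4689), np.float64(0.0424)), (198, np.float64(0.4732), np.float64(0.0418)), (202, np.float64(0.4768), np.float64(0.0436))]
```

View pics/wrist16b.png

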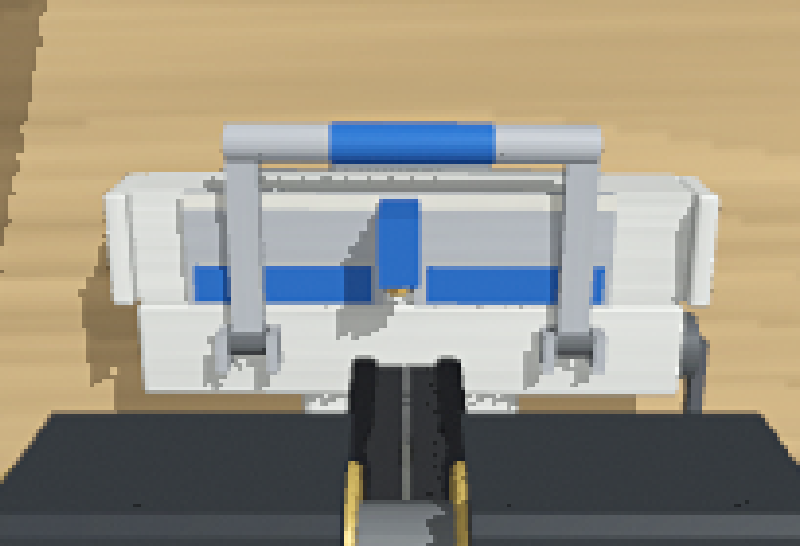

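The bail is shut: bar top at 45–46 mm (closed = 46), arms level over the blade ends. The pin is in the notch at (252,205), the back edge on the shoulder, and the fingers are clear.

```bash
python3 -c "
from rig import bot
print(bot.hand_in())"
```

```text
the job is handed in; nothing more can be done
None
```

The blade is loaded and the bail is shut. I handed the job in at about 28 s of the 72 s allowed, and no verdict is reported.

**What I did**
- **Choosing the blade:** I took the bare steel blade by its blue fin from the green tray and left the black and pink ones alone.
- **Seating:** I located the pin with the wrist camera and lowered the blade over it in small steps, with no contact force until it reached the bed. I then slid it to the shoulder by feel.
- **Bail:** I pushed it over from behind and pressed it down to its stop with about 11 N, then moved clear.

**Last checks**
- **Blade:** the plate top measured about 38 mm, flush with the shoulder. Brass shows inside the notch, and the back edge runs along the shoulder.
- **Bail:** the bar top measured 45–46 mm, against 46 mm when fully shut. The arms lie level.
- **Forces:** the highest reading on the tool was about 11 N.

**What disagreed**
- The wrist camera read about 0.7 mm off along the jaw direction; I measured this on the gripped fin and corrected for it.
- When I first slid the blade towards the shoulder it stuck through friction with the bed. I eased off the downward pressure and finished the slide.
- I did not re-measure the other objects after the job. The arm kept well away from them, but I have no check that they stayed put.

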